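Load, lock and register the reagent cartridges

ROBOT

A 6-joint arm with a two-finger parallel gripper is mounted at the origin on a cart in front of the work surface, level with it; the furniture and walls round the work are solid. World frame = base frame: x ahead of the robot, y to its left, z up, the work surface at z = 0. Lengths are in m, angles in rad, forces in N, time in s.
With the tool pointing down it reaches from about 0.4 to 0.825 m from the base axis. Payload 7 kg.
Tool frame: the origin (TCP) lies at the very end of the fingers, on their centre line; the grasp point (between the pads) lies 19 mm behind it; x points along the fingers, y is the direction in which the jaws open and shut, and the axes are right-handed (so a half turn about x gives the same grasp; the last joint's range is limited). The gripper opens to 88 mm and grips with 3 to 60 N. Pads are 19 mm wide; open, the fingers measure 130 mm over their backs; the gripper's body (78 mm by 193 mm) begins 47 mm behind the grasp point.
Start: joints at [1.442, 0.359, 0.012, 0, -1.224, -0.288], TCP at [0.273, 0.617, 0.227] pointing down, gripper open.
Joint ranges: [-3.07, 3.07], [-1.43, 2.12], [-1.02, 1.25], [-3.03, 1.67], [-3.05, -0], [-3.03, 3.03]. Speed limits (rad/s): [2.39, 2.39, 3.01, 3.14, 3.14, 3.14].

INTERFACE

Orientations are given as [roll, pitch, yaw] about the fixed x, y, z axes, in that order (R = Rz(yaw) Ry(pitch) Rx(roll)).
In Python, from station import arm gives the robot as it stands.
- The arm moves only by the shell command python3 -m inch 'ROWS' [OPENING] [FORCE]. ROWS is text: rows parted by semicolons, each of 6 numbers parted by spaces: the shift along the world's x, y, z in units of 30 mm (1.0 is 30 mm), then the turn, a rotation vector about the world's x, y, z in units of 5 degrees (1.0 is 5 degrees). In form: dx dy dz wx wy wz; .... A call has 1 to 12 rows; each row shifts and turns the commanded pose from where the row before left it; what a row does not reach is not made up. A row lasts 1/8 s, in which the tool goes at most 62.5 mm and 10.7 degrees, less where a joint would pass 70% of its speed; a pose out of reach is approached as far as the arm can. A call is refused whole if a number of a shift passes 1 or a number of a turn 1, either way. A call with a gripper value outside its range is refused whole. OPENING is the opening, from 0 (shut) to 1 (fully open), set as the call begins (- or left out, the last holds). The fingers move at their own pace and stop on an object; FORCE is the grip in N (left out, the last holds). Time passes only in rows, so rows that do not move let the fingers close. It gives the time, the measured TCP pose, the force and the opening at its end, in the units of the state.
- arm.get_state(): the state, without advancing time (a new reading comes with each control period).
- arm.grab_frame(name): name is "scene" or "top" or "wrist"; returns a dict with "frame" (480x640x3 uint8, red, green, blue), "range_z" (480x640 float32, m along the optical axis (not along the pixel's ray), 0 where there is no reading), "mtx" (3x3 intrinsics, pixels), "pose" (4x4, takes a point from camera to world coordinates). Camera axes: x right, y up, looking along -z (the intrinsics and any distortion apply to the point x, -y, -z); pixel columns grow to the right and rows downward; lengths in m; the calibration is good to about 2 mm. The wrist camera is an equidistant fisheye: a pixel r from the principal point sees the ray r / f radians off the axis. A picture is of the moment at which its call begins.
- arm.job_done(): hands the job in, once; it reports no verdict.
Trained networks look in a picture, given as the dict that the camera call returned (one of the last four; its "shot" number tells which), for a name from the list of things; names that differ only in an ending like _2 or _b are one class to them, and where a whole thing is asked for, a point or a joint stands for the part that bears it (a point fixed in the world has none). Each returns a list of dicts, best first, with "confidence" (0 to 1); they miss things now and then, are a little off and sometimes report something else, mostly with a low value. They report only what shows in the picture. A call takes as long as a camera call. They do not tell look-alikes from the thing itself.
- arm.search_frame(picture, target): "extent" ([centre column, centre row, width, height] as shares, 0 to 1, of the picture: columns of its width, rows of its height, round what is visible of it).
- arm.masks_of(picture, target): "mask" (480x640 bool, what is visible of it) and "extent" ([centre column, centre row, width, height] as shares, 0 to 1, of the picture: columns of its width, rows of its height, round what is visible of it).
- arm.place_of(picture, target): "position" ([column, row] as shares, 0 to 1, of the picture: columns of its width, rows of its height: a listed point, or the origin of a listed thing).
The state is a dict: "t": time; "q": joint angles; "qd": joint speeds; "joint_efforts": joint torques, N m; "eef_pos": TCP position; "ee_rot": TCP orientation; "force": force on the tool from outside, world axes, zero at the start; "moment": the same for the moment, N m; "width": finger opening in m.
Only numpy, scipy, OpenCV 4.12 (cv2) and the standard library are available. Lean on these libraries where they do the work, as an engineer would, in place of code of your own. Each camera call takes 0.05 s, during which the arm holds its last target. There are 200 camera calls.

TASK

Load the reagent bay: lift off its cover plate and lay it flat on the worktop, set every reagent cartridge that stands about fully down into the pocket of its own width, barcode label towards the bay's front, and swing each loaded pocket's lever fully shut. Then take the hand scanner and read the loaded cartridges in order from the narrowest to the widest, each time aiming the beam at the middle of the label from about 10 cm away, no more than 45 degrees off square, and holding it still for two seconds. Finish with the scanner back in its rest and the cover down flat on its two pins, and leave the other things on the bench alone.

Things in the scene. Friction and masses are not known exactly. Their poses are not given: they have to be found in the camera images.
- bay: Reagent bay, fixed: white open box 165 (x) x 220 (y) x 104 mm high, walls 7 mm. Origin: centre of its underside; -x is its front (display, keys; faces the robot, roughly), +y its left. Inside, a grey deck at z = 42 with three pockets in a row along y (narrow left, wide right), floors at z = 12, each 87 mm long and 3 mm wider than its cartridge, a lever behind each.
- pin_left (a point): Foot of the bay's left cover pin, at (-65.5, 95, 104) mm of the bay, level with the rim; the right pin is alike at (-65.5, -95, 104). They stand in the front corners, 8 mm thick, 14 mm tall, tapered over the upper 5 mm.
- cover: Loose aluminium cover plate 165 (x) x 220 (y) x 4 mm, 0.32 kg; starts seated on the bay. Origin: centre of underside; seated it is at (0, 0, 104) mm of the bay, axes alike. Black bar handle over its centre: 12 mm round, along y, 90 mm long, bar centre 34 mm above the underside. Two holes at (-65.5, 95) mm (12 x 12) and (-65.5, -95) mm (12 x 17, longer in y) go over the pins.
- rest: The scanner's black rest, fixed: base 150 x 84 x 8 mm, two saddles (at x = -70 and +28 mm, 12 mm thick) with floors at z = 36 mm and cheeks 41 mm apart, 14 mm high. Origin on the worktop; x along the handle. The scanner lies in it with its origin at (0, 0, 36) mm (a few mm to and fro), axes alike. The worktop before it (x 0.35 to 0.52, y -0.31 to -0.08 m) is free.
- scanner: Cordless grey hand scanner, 0.16 kg, in its rest at the start. Handle: bar 34 mm wide (y), 26 mm high (z), x = -85 to +45 mm; origin on its underside. At the +x end a head 58 mm wide, bent down, with the window; it reaches 21 mm below the origin. Centre of mass about x = -5 mm. In the rest the handle is free for fingers from x = -60 to +18 mm. It reads by itself what it is aimed at.
- beam (a point): Centre of the scanner's window, at (75, 0, -10) mm of the scanner. Its z axis is the beam: in the scanner's frame it runs along (0.5, 0, -0.866), forward and 60 degrees downward.
- cart_small: The narrowest reagent cartridge (may be absent), loose, upright: white block 84 (x) x 28 (y) x 54 mm with a grip on the middle of its top, 26 (x) x 14 (y) mm, top at z = 80. Under 0.25 kg. Origin: centre of underside; the label is at its -x end. Loaded, its axes are the bay's and its origin is at (-12.5, 69, 12) mm of the bay.
- label_small (a point): Middle of that cartridge's barcode label, white with black bars, 25 x 23 mm, on top of the -x end, at (-27.5, 0, 54.5) mm of the cartridge; its z axis is the label's normal (up).
- lever_small (a joint): Locking lever of the narrowest cartridge's pocket, upright pivot at (49.5, 69) mm of the bay; rad. Near 0: open, pointing to the bay's -y. 1.57: shut, turned clockwise seen from above, pointing to -x over the cartridge's rear end (stop at 1.58). Stays where left; 1.5 N at the knob moves it. Passes 2 mm over a fully seated cartridge, strikes one that is not.
- knob_small (a point): Middle of that lever's upright round black knob, 10 mm thick, from z = 75 to 97 mm of the bay, 30 mm from the pivot. Shut, it stands over (32, 0) mm of the loaded cartridge.
- cart_medium: The middle-sized reagent cartridge (may be absent), loose, upright: white block 84 (x) x 40 (y) x 54 mm with a grip on the middle of its top, 26 (x) x 14 (y) mm, top at z = 80. Under 0.25 kg. Origin: centre of underside; the label is at its -x end. Loaded, its axes are the bay's and its origin is at (-12.5, 20, 12) mm of the bay.
- label_medium (a point): Middle of that cartridge's barcode label, white with black bars, 25 x 35 mm, on top of the -x end, at (-27.5, 0, 54.5) mm of the cartridge; its z axis is the label's normal (up).
- lever_medium (a joint): Locking lever of the middle-sized cartridge's pocket, upright pivot at (49.5, 20) mm of the bay; rad. Near 0: open, pointing to the bay's -y. 1.57: shut, turned clockwise seen from above, pointing to -x over the cartridge's rear end (stop at 1.58). Stays where left; 1.5 N at the knob moves it. Passes 2 mm over a fully seated cartridge, strikes one that is not.
- knob_medium (a point): Middle of that lever's upright round black knob, 10 mm thick, from z = 75 to 97 mm of the bay, 30 mm from the pivot. Shut, it stands over (32, 0) mm of the loaded cartridge.
- cart_large: The widest reagent cartridge (may be absent), loose, upright: white block 84 (x) x 52 (y) x 54 mm with a grip on the middle of its top, 26 (x) x 14 (y) mm, top at z = 80. Under 0.25 kg. Origin: centre of underside; the label is at its -x end. Loaded, its axes are the bay's and its origin is at (-12.5, -41, 12) mm of the bay.
- label_large (a point): Middle of that cartridge's barcode label, white with black bars, 25 x 47 mm, on top of the -x end, at (-27.5, 0, 54.5) mm of the cartridge; its z axis is the label's normal (up).
- lever_large (a joint): Locking lever of the widest cartridge's pocket, upright pivot at (49.5, -41) mm of the bay; rad. Near 0: open, pointing to the bay's -y. 1.57: shut, turned clockwise seen from above, pointing to -x over the cartridge's rear end (stop at 1.58). Stays where left; 1.5 N at the knob moves it. Passes 2 mm over a fully seated cartridge, strikes one that is not.
- knob_large (a point): Middle of that lever's upright round black knob, 10 mm thick, from z = 75 to 97 mm of the bay, 30 mm from the pivot. Shut, it stands over (32, 0) mm of the loaded cartridge.
- timer: Bystander to be left alone: small white bench timer lying face up, 58 x 66 x 18 mm. Origin: centre of its underside.
- notebook: Bystander to be left alone: black lab notebook, 106 x 148 x 13 mm. Origin: centre of its underside.
- petri_a: Bystander to be left alone: clear closed petri dish 63 mm across and 14 mm high, with a second one stacked on it. Origin: centre of its underside.
Not all that is in view belongs to the job. What is shaped like the cart_large but green or red is not meant.

How it is judged:
On the way, in this order (a step that is already met when the one before it is completed fails the run):
1. the cover plate lies flat on the worktop, off the bay (height (world z) of cover below 0.02 m and angle between cover's own z axis and vertical below 0.1 rad and linear speed of cover below 0.03 m/s), for 0.2 s.
2. every cartridge that is present is fully down in its pocket, label to the front, with its lever shut over it (x of cart_small in the frame of bay between -0.0175 and -0.0075 m and y of cart_small in the frame of bay between 0.064 and 0.074 m and z of each of cart_small, cart_medium, cart_large in the frame of bay below 0.016 m and angle between each of cart_small, cart_medium, cart_large's own z axis and vertical below 0.08 rad and x of each of label_small, label_medium, label_large in the frame of bay below -0.025 m and x of knob_small in the frame of cart_small between 0.024 and 0.04 m and y of knob_small in the frame of cart_small between -0.008 and 0.008 m and x of cart_medium in the frame of bay between -0.0175 and -0.0075 m and y of cart_medium in the frame of bay between 0.015 and 0.025 m and x of knob_medium in the frame of cart_medium between 0.024 and 0.04 m and y of knob_medium in the frame of cart_medium between -0.008 and 0.008 m and x of cart_large in the frame of bay between -0.0175 and -0.0075 m and y of cart_large in the frame of bay between -0.046 and -0.036 m and x of knob_large in the frame of cart_large between 0.024 and 0.04 m and y of knob_large in the frame of cart_large between -0.008 and 0.008 m), for 0.2 s.
3. the scanner is aimed at the middle of the narrowest cartridge's label from 60 to 140 mm and held still (x of label_small in the frame of beam between -0.01 and 0.01 m and y of label_small in the frame of beam between -0.01 and 0.01 m and z of label_small in the frame of beam between 0.06 and 0.14 m and angle between the z axis of beam and the z axis of label_small, either way round below 0.79 rad), for 1.5 s.
4. the scanner is aimed at the middle of the middle-sized cartridge's label from 60 to 140 mm and held still (x of label_medium in the frame of beam between -0.01 and 0.01 m and y of label_medium in the frame of beam between -0.01 and 0.01 m and z of label_medium in the frame of beam between 0.06 and 0.14 m and angle between the z axis of beam and the z axis of label_medium, either way round below 0.79 rad), for 1.5 s.
5. the scanner is aimed at the middle of the widest cartridge's label from 60 to 140 mm and held still (x of label_large in the frame of beam between -0.01 and 0.01 m and y of label_large in the frame of beam between -0.01 and 0.01 m and z of label_large in the frame of beam between 0.06 and 0.14 m and angle between the z axis of beam and the z axis of label_large, either way round below 0.79 rad), for 1.5 s.
At the end, for the whole second after the job is handed in: Each present cartridge down in its own pocket (5 mm, at most 4 mm short of the floor), label to the front, lever knob within 8 mm of its shut place; cover flat on the bay, within 5 mm of its place over the pins; scanner in its rest within 15 mm; all at rest (all of step 2 and x of cover in the frame of bay between -0.005 and 0.005 m and y of cover in the frame of bay between -0.005 and 0.005 m and z of cover in the frame of bay between 0.1 and 0.108 m and angle between the z axis of cover and the z axis of bay, either way round below 0.03 rad and angle between the x axis of cover and the x axis of bay, either way round below 0.06 rad and x of scanner in the frame of rest between -0.015 and 0.015 m and y of scanner in the frame of rest between -0.008 and 0.008 m and z of scanner in the frame of rest between 0.03 and 0.042 m and angle between the x axis of scanner and the x axis of rest, either way round below 0.12 rad and angle between scanner's own z axis and vertical below 0.1 rad and linear speed of each of cover, scanner, cart_small, cart_medium, cart_large below 0.02 m/s); the robot touches nothing.
It fails at once if the timer is shoved away or knocked over (distance of timer from where it was at the start of the episode above 0.04 m or angle between timer's own z axis and vertical above 0.5 rad).
It fails at once if the notebook is shoved away or knocked over (distance of notebook from where it was at the start of the episode above 0.04 m or angle between notebook's own z axis and vertical above 0.5 rad).
It fails at once if the petri dish is shoved away or knocked over (distance of petri_a from where it was at the start of the episode above 0.04 m or angle between petri_a's own z axis and vertical above 0.5 rad).
Of cart_small, cart_medium, cart_large only 2 to 3 are there at a start; the rules pass over those that are not, and their reading is None.
At some moment in a run one of cart_small, cart_medium, cart_large may be knocked a few centimetres aside while the robot is not near it.
It also fails if it takes over 210 s, if anything falls off the work surface, if the arm or the gripper's body presses on something with over 40 N, if the wrist force passes 120 N, or if a joint passes its speed limit or range.

## Working session

There is one attempt and no reset: what is moved stays moved. The work goes in short steps, Python scripts to look and compute and a shell command to move; the robot and the scene stay as the last step left them, time stands still between calls to the robot, and variables do not carry over. Pictures are saved under pics/ and viewed, about 12 in all and at most 16, crops included, and the job is handed in when it is done.

```bash
ls; mkdir -p pics
cat > h.py <<'E'
import numpy as np, cv2
from station import arm
from scipy.spatial.transform import Rotation as Ro
def pts(f):
    "world points per pixel (HxWx3); nan where no depth; pinhole"
    z=f["range_z"].astype(float); K=np.array(f["mtx"]); T=np.array(f["pose"])
    v,u=np.mgrid[0:480,0:640]
    X=(u-K[0,2])/K[0,0]*z; Y=(v-K[1,2])/K[1,1]*z
    P=np.stack([X,-Y,-z],-1)@T[:3,:3].T+T[:3,3]
    P[z<=0]=np.nan
    return P
def save(f,n): cv2.imwrite("pics/"+n+".png",cv2.cvtColor(f["frame"],cv2.COLOR_RGB2BGR))
E
python3 - <<'E'
from h import *
print(arm.get_state())
for n in ("scene","top"):
    f=arm.grab_frame(n); save(f,n+"0"); P=pts(f)
    np.savez(n+"0.npz",P=P,frame=f["frame"])
    print(n,np.round(f["mtx"],1).tolist(),np.round(f["pose"],3).tolist(), [k for k in f])
    for t in ["bay","cover","rest","scanner","cart_small","cart_medium","cart_large","timer","notebook","petri_a"]:
        for r in arm.masks_of(f,t)[:4]:
            m=r["mask"]; q=P[m]; q=q[np.isfinite(q[:,0])]
            if len(q)<10: continue
            e=r["extent"]
            print(t,round(r["confidence"],2),np.round([e[0]*640,e[1]*480,e[2]*640,e[3]*480]).astype(int),m.sum(),"med",np.round(np.median(q,0),3),"zmax",round(np.percentile(q[:,2],98),3))
E
```

```text
pics
{'t': 0.0, 'q': array([ 1.44209625e+00,  3.59373817e-01,  1.10724491e-02, -3.20432688e-04,
       -1.22407983e+00, -2.88105350e-01]), 'qd': array([-0.00099279, -0.00110545,  0.00062149,  0.00010707, -0.00062394,
        0.00116547]), 'joint_efforts': array([ 1.20999443e-04, -5.82718849e+01,  2.93053758e+01,  6.99712381e+00,
        7.01902361e-03, -1.49023922e-04]), 'eef_pos': array([0.27310381, 0.61676745, 0.2256424 ]), 'ee_rot': array([ 1.67110113,  1.56918307, -1.88740607]), 'force': array([ 0.06568075,  0.23861783, -0.26982103]), 'moment': array([0.00532214, 0.04352707, 0.01158062]), 'width': 0.08769394456994827}
scene [[595.7, 0.0, 330.1], [0.0, 595.7, 242.6], [0.0, 0.0, 1.0]] [[-0.779, 0.275, -0.564, -0.548], [-0.627, -0.326, 0.707, 1.48], [0.01, 0.904, 0.427, 0.899], [0.0, 0.0, 0.0, 1.0]] ['frame', 'range_z', 'mtx', 'pose', 'shot']
bay 0.63 [309 285  35  33] 556 med [0.437 0.319 0.033] zmax 0.227
bay 0.57 [321 243  64  43] 892 med [0.552 0.056 0.045] zmax 0.1
cover 0.66 [326 223  58  26] 1093 med [0.623 0.058 0.107] zmax 0.142
rest 0.7 [367 225  33  24] 344 med [ 0.601 -0
[... 1204 characters left out ...]
 41] 486 med [0.501 0.421 0.052] zmax 0.081
cart_small 0.25 [349 227  79  17] 206 med [0.549 0.066 0.048] zmax 0.105
cart_medium 0.83 [244 212  21  34] 543 med [0.605 0.321 0.053] zmax 0.081
cart_medium 0.47 [439 196  25  66] 1016 med [ 0.667 -0.204  0.06 ] zmax 0.068
cart_large 0.95 [169 242  37  38] 716 med [0.532 0.531 0.053] zmax 0.081
cart_large 0.71 [364 281  24  33] 630 med [ 0.419 -0.003  0.054] zmax 0.081
cart_large 0.62 [254 263  33  37] 679 med [0.465 0.298 0.054] zmax 0.08
timer 0.88 [323 299  26  25] 525 med [0.372 0.114 0.016] zmax 0.022
notebook 0.88 [283 326  63  63] 2040 med [0.291 0.227 0.013] zmax 0.018
notebook 0.56 [208 251  26  37] 487 med [0.498 0.421 0.052] zmax 0.081
```

Run:
```python
import cv2
a=cv2.imread("pics/top0.png")[150:370,120:480]; cv2.imwrite("pics/top0c.png",cv2.resize(a,None,fx=2.2,fy=2.2,interpolation=cv2.INTER_CUBIC))
```

```text
(no output)
```

View pics/top0c.png

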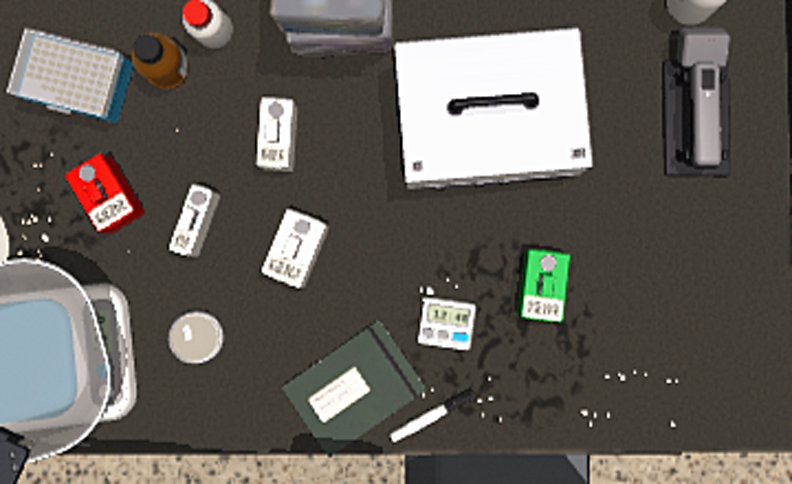

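View pics/scene0.png

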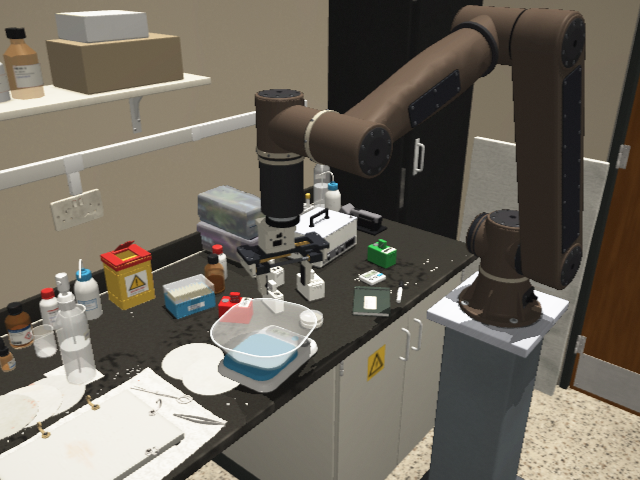

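Top picture: white cover with its black handle at about (490,100), cartridges at (275,133) medium, (193,220) small, (295,247) large, all labels towards the robot; the red and green blocks are decoys. The scanner lies on its rest at the right (700,100).

```bash
cat >> h.py <<'E'
def rect(P,c,r,z0,z1,shape=None):
    "min-area rectangle of top points; returns centre, (long,short), yaw of long axis in (-90,90]"
    m=np.isfinite(P[...,0])&(P[...,2]>z0)&(P[...,2]<z1)&(np.hypot(P[...,0]-c[0],P[...,1]-c[1])<r)
    n,l=cv2.connectedComponents(m.astype(np.uint8)); 
    k=max(range(1,n),key=lambda i:(l==i).sum()); q=P[l==k]
    (cx,cy),(w,h),a=cv2.minAreaRect((q[:,:2]*1000).astype(np.float32))
    if w<h: w,h,a=h,w,a+90
    a=(a+90)%180-90
    mz=np.median(q[:,2])
    return np.round([cx/1000,cy/1000,mz],4),np.round([w,h],1),round(a,2)
CARTS={"small":(.50,.421),"medium":(.605,.321),"large":(.465,.298)}
E
python3 - <<'E'
from h import *
P=np.load("top0.npz")["P"]
for k,c in CARTS.items(): print(k,rect(P,c,.06,.045,.062),"grip",rect(P,c,.04,.07,.09))
print("cover",rect(P,(.632,.06),.2,.10,.116)); print("handle",rect(P,(.632,.06),.1,.125,.15))
print("scan",rect(P,(.65,-.2),.12,.045,.08),"handle",rect(P,(.62,-.2),.05,.055,.08)); print("rest",rect(P,(.63,-.2),.12,.003,.015))
R=Ro.from_euler("xyz",arm.get_state()["ee_rot"]).as_matrix(); print(R.round(3))
for nm,o in(("pin?",(-65.5,95)),):
    pass
f=arm.grab_frame("wrist"); save(f,"w0"); print(np.round(f["mtx"],1).tolist(),np.round(f["pose"],3).tolist())
E
python3 -m inch '0 0 0 0 0 0' 1 30
```

```text
small (array([0.5005, 0.4256, 0.0533]), array([85.1, 28.6]), -18.7) grip (array([0.5003, 0.4259, 0.0786]), array([24.9, 15. ]), -16.47)
medium (array([0.6075, 0.3249, 0.0535]), array([84.9, 40.5]), -3.7) grip (array([0.6082, 0.3242, 0.0786]), array([26. , 15.3]), -8.67)
large (array([0.4658, 0.3004, 0.0538]), array([85.4, 52.2]), -22.25) grip (array([0.4659, 0.3004, 0.079 ]), array([25.8, 15. ]), -25.73)
cover (array([0.6338, 0.0591, 0.1077]), array([220.6, 166.1]), -85.26)
handle (array([0.6335, 0.0593, 0.1426]), array([99.9, 12.1]), -85.65)
scan (array([ 0.6518, -0.2075,  0.0601]), array([174.3,  59.1]), -0.1) handle (array([ 0.6204, -0.2066,  0.0613]), array([98. , 36.1]), -1.34)
rest (array([ 0.6375, -0.207 ,  0.0079]), array([160.9,  92.7]), 1.23)
[[-0.    -0.405 -0.914]
 [-0.    -0.914  0.405]
 [-1.     0.     0.   ]]
[[371.6, 0.0, 322.9], [0.0, 371.6, 243.2], [0.0, 0.0, 1.0]] [[-0.405, 0.875, 0.266, 0.345], [-0.914, -0.388, -0.117, 0.585], [0.001, -0.29, 0.957, 0.385], [0.0, 0.0, 0.0, 1.0]]
t: 1.27
eef_pos: [0.2733, 0.6172, 0.2266]
ee_rot: [0.56, 1.571, -2.999]
force: [1.1, 0.5, -0.2]
width: 0.0872
```

```bash
cat >> h.py <<'E'
def todo(x,y,z,yaw):
    "print shift (30 mm units) and turn (5 deg units) from the present pose to tool-down pose with tool-y at yaw (deg, mod 180)"
    s=arm.get_state(); R=Ro.from_euler("xyz",s["ee_rot"]).as_matrix()
    d=(np.array([x,y,z])-s["eef_pos"])/.03
    cur=np.degrees(np.arctan2(R[1,1],R[0,1])); dy=(yaw-cur+90)%180-90
    t=np.cross(R[:,0],[0,0,-1]); # tilt correction
    print("t",round(s["t"],2),"shift",d.round(2),"turn z",round(dy/5,2),"tilt",np.degrees(t).round(2)/5,"F",np.round(s["force"],1),"w",round(s["width"],4),"pos",s["eef_pos"].round(4),"yaw",round(cur,2))
E
python3 -m inch '.6 -.93 0 0 0 -1;.6 -.93 0 0 0 -1;.6 -.93 0 0 0 -1;.6 -.93 0 0 0 -1;.6 -.93 0 0 0 -1;.6 -.93 0 0 0 -1;.6 -.93 0 0 0 -1;.6 -.93 0 0 0 -1;.6 -.93 0 0 0 -1;.6 -.93 0 0 0 -1;.6 -.93 0 0 0 -1;.6 -.93 0 0 0 -1' && python3 -m inch '.6 -.93 0 0 0 -.3;.6 -.93 0 0 0 0;.6 -.93 0 0 0 0;.6 -.93 0 0 0 0;.6 -.93 0 0 0 0;.6 -.93 0 0 0 0;.6 -.93 0 0 0 0;.6 -.93 0 0 0 0;0 0 0 0 0 0'
python3 - <<'E'
from h import *
todo(.6338,.0591,.119,4.74)
f=arm.grab_frame("top"); P=pts(f); print(rect(P,(.435,-.195),.1,-.02,.02), np.nanmax(P[(P[...,0]>.345)&(P[...,0]<.525)&(P[...,1]<-.08)&(P[...,1]>-.31)][:,2]))
E
```

```text
t: 2.78
eef_pos: [0.4898, 0.2815, 0.2268]
ee_rot: [-0.965, 1.57, 0.71]
force: [0.5, 0.9, 0.3]
width: 0.0875
t: 3.9
eef_pos: [0.634, 0.0574, 0.2261]
ee_rot: [2.244, 1.57, -2.39]
force: [-0.8, -0.1, -0.7]
width: 0.0877
t 3.9 shift [-0.01  0.06 -3.57] turn z 0.05 tilt [ 0.004 -0.006  0.   ] F [-0.8 -0.1 -0.7] w 0.0877 pos [0.634  0.0574 0.2261] yaw -175.53
(array([ 0.4351, -0.1946,  0.    ]), array([198.9, 198. ]), 7.24) 0.010123498489992944
```

```bash
python3 -m inch '0 .06 -.9 0 0 0;0 0 -.9 0 0 0;0 0 -.9 0 0 0;0 0 -.5 0 0 0;0 0 -.37 0 0 0;0 0 0 0 0 0' 1 30 && python3 -m inch '0 0 0 0 0 0;0 0 0 0 0 0;0 0 0 0 0 0;0 0 0 0 0 0;0 0 .2 0 0 0;0 0 .3 0 0 0;0 0 .5 0 0 0;0 0 .8 0 0 0;0 0 .9 0 0 0;0 0 .8 0 0 0' 0 40
python3 - <<'E'
from h import *
todo(.435,-.195,.0165,0)
f=arm.grab_frame("scene"); print([(r["confidence"]) for r in arm.search_frame(f,"cover")][:1])
E
```

```text
t: 4.7
eef_pos: [0.633, 0.0612, 0.1192]
ee_rot: [1.897, 1.57, -2.734]
force: [-0.2, -0.2, -0.4]
width: 0.0878
t: 5.95
eef_pos: [0.6335, 0.061, 0.2268]
ee_rot: [-1.409, 1.569, 0.243]
force: [0.3, -0.2, 0.1]
width: 0.0005
t 5.95 shift [-6.62 -8.53 -7.01] turn z -0.93 tilt [-0.004  0.018  0.   ] F [ 0.3 -0.2  0.1] w 0.0005 pos [0.6335 0.061  0.2268] yaw -175.37
[0.97]
```

```bash
python3 -m inch '0 0 0 0 0 0;0 0 0 0 0 0;0 0 0 0 0 0;0 0 0 0 0 0;0 0 0 0 0 0;0 0 0 0 0 0;0 0 0 0 0 0' .4 30
python3 - <<'E'
from h import *
f=arm.grab_frame("top"); P=pts(f)
print("cover",rect(P,(.632,.06),.2,.10,.116)); print("handle",rect(P,(.632,.06),.1,.125,.15))
todo(.6338,.0591,.117,4.74)
E
```

```text
t: 6.92
eef_pos: [0.6333, 0.061, 0.2244]
ee_rot: [1.713, 1.571, -2.919]
force: [-0.7, 0.7, 0.3]
width: 0.0351
cover (array([0.6174, 0.0579, 0.1076]), array([220.4, 133.5]), -85.21)
handle (array([0.6295, 0.1011, 0.1415]), array([15.5, 10.9]), -88.97)
t 6.97 shift [ 0.02 -0.06 -3.58] turn z 0.02 tilt [0. 0. 0.] F [-0.1  0.9 -1. ] w 0.0349 pos [0.6333 0.061  0.2245] yaw -175.38
```

```bash
python3 -m inch '0 -.05 -.9 0 0 0;0 0 -.9 0 0 0;0 0 -.9 0 0 0;0 0 -.5 0 0 0;0 0 -.38 0 0 0;0 0 0 0 0 0' .4 30 && python3 -m inch '0 0 0 0 0 0;0 0 0 0 0 0;0 0 0 0 0 0;0 0 0 0 0 0;0 0 0 0 0 0;0 0 0 0 0 0;0 0 0 0 0 0' 0 40
```

```text
t: 7.72
eef_pos: [0.6331, 0.0594, 0.1167]
ee_rot: [1.939, 1.57, -2.693]
force: [0.6, 0.6, -0.1]
width: 0.0351
t: 8.6
eef_pos: [0.6338, 0.0596, 0.1178]
ee_rot: [-1.492, 1.57, 0.16]
force: [-0.3, 0.4, 5.2]
width: 0.0106
```

```bash
python3 -m inch '0 0 .2 0 0 0;0 0 .3 0 0 0;0 0 .5 0 0 0;0 0 .8 0 0 0;0 0 .9 0 0 0;-.5 -.6 .3 0 0 0;-.6 -.8 0 0 0 0;-.6 -.8 0 0 0 0;-.6 -.8 0 0 0 0;-.6 -.8 0 0 0 0;-.6 -.8 0 0 0 0;-.6 -.8 0 0 0 -.2' && python3 -m inch '-.6 -.8 -.2 0 0 -.2;-.6 -.8 -.2 0 0 -.2;-.6 -.8 -.4 0 0 -.3;-.6 -.8 -.6 0 0 0;-.5 -.55 -.6 0 0 0;0 0 -.7 0 0 0'
python3 - <<'E'
from h import *
todo(.435,-.195,.0145,0)
E
```

```text
t: 10.1
eef_pos: [0.5089, -0.104, 0.2072]
ee_rot: [-1.16, 1.571, 0.474]
force: [-0.1, 0.9, -3.1]
width: 0.0111
t: 10.85
eef_pos: [0.4215, -0.2165, 0.1259]
ee_rot: [-1.6, 1.57, -0.029]
force: [1.0, 0.8, -2.2]
width: 0.0109
t 10.85 shift [ 0.45  0.72 -3.71] turn z -0.0 tilt [0.    0.006 0.   ] F [ 1.   0.8 -2.2] w 0.0109 pos [ 0.4215 -0.2165  0.1259] yaw -180.0
```

```bash
python3 -m inch '.2 .3 -.5 0 0 0;.25 .42 -.8 0 0 0;0 0 -.8 0 0 0;0 0 -.8 0 0 0;0 0 -.4 0 0 0;0 0 -.25 0 0 0;0 0 -.1 0 0 0;0 0 -.05 0 0 0;0 0 0 0 0 0' && python3 -m inch '0 0 0 0 0 0;0 0 0 0 0 0;0 0 0 0 0 0;0 0 0 0 0 0;0 0 .5 0 0 0;0 0 .9 0 0 0;0 0 .9 0 0 0;0 0 .9 0 0 0;0 0 .9 0 0 0;0 0 .9 0 0 0;0 0 .9 0 0 0' .45
python3 - <<'E'
from h import *
todo(.49,.06,.25,4.74)
E
```

```text
t: 11.98
eef_pos: [0.4371, -0.1935, 0.0155]
ee_rot: [-1.638, 1.57, -0.065]
force: [-0.2, -0.5, -2.4]
width: 0.0106
t: 13.35
eef_pos: [0.4366, -0.1934, 0.193]
ee_rot: [-1.032, 1.571, 0.541]
force: [0.7, -1.0, 0.9]
width: 0.0397
t 13.35 shift [1.78 8.45 1.9 ] turn z 0.92 tilt [-0.  0.  0.] F [ 0.7 -1.   0.9] w 0.0397 pos [ 0.4366 -0.1934  0.193 ] yaw -179.88
```

Run:
```python
from h import *
f=arm.grab_frame("top"); save(f,"top1"); P=pts(f); np.savez("top1.npz",P=P)
print("cover",rect(P,(.435,-.195),.16,-.0,.012)) 
for k,c in CARTS.items(): print(k,rect(P,c,.06,.045,.062))
print("bay rim",rect(P,(.634,.059),.2,.096,.112)); print("deck",rect(P,(.634,.059),.1,.034,.05))
for t in ["knob_small","knob_medium","knob_large","pin_left"]:
    for r in arm.place_of(f,t)[:2]:
        c=np.array(r["position"])*[640,480]; u,v=c.astype(int); print(t,round(r["confidence"],2),c.round(1),P[v,u].round(4))
a=cv2.imread("pics/top1.png")[150:370,230:480]; cv2.imwrite("pics/top1c.png",cv2.resize(a,None,fx=2.5,fy=2.5,interpolation=cv2.INTER_CUBIC))
```

```text
cover (array([ 0.5608, -0.2027,  0.0031]), array([162.7,  70. ]), -86.21)
small (array([0.5005, 0.4256, 0.0534]), array([84.9, 29.1]), -18.33)
medium (array([0.6076, 0.3248, 0.0536]), array([85.5, 40.1]), -3.61)
large (array([0.4659, 0.3005, 0.0535]), array([85.3, 52.2]), -21.65)
bay rim (array([0.6338, 0.0593, 0.1033]), array([220.4, 165.7]), -85.26)
deck (array([0.637 , 0.0595, 0.0417]), array([198.8, 146.9]), -85.56)
knob_small 0.56 [327.3 186.2] [0.6676 0.102  0.0868]
knob_small 0.49 [438.9 196.8] [ 0.6454 -0.1995  0.0595]
knob_large 0.56 [370.7 184.6] [ 0.6754 -0.0136  0.0744]
pin_left 0.56 [307.6 222.3] [0.5773 0.1555 0.0359]
```

View pics/top1c.png

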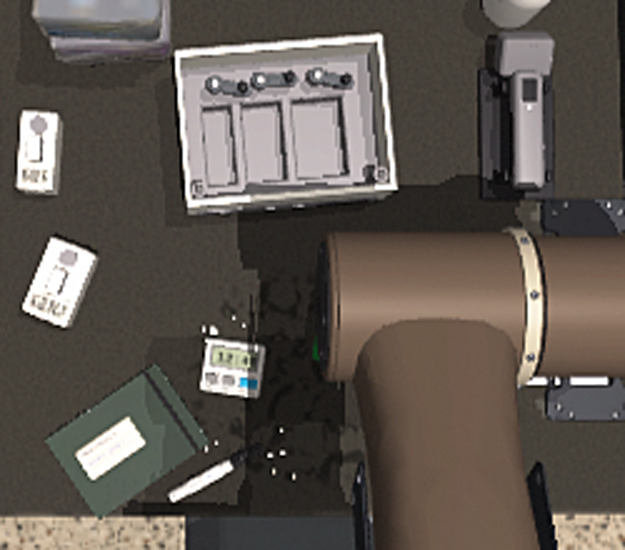

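Levers all stand open (to the right, crop row ~80); the bay, pockets and carts are clearly seen, the cover lies beneath the arm. Now the small cartridge.

```bash
python3 - <<'E'
from h import *
todo(.5005,.4256,.2,-18.5)
E
python3 -m inch '.1 1 .1 0 0 -.3;.1 1 0 0 0 -.3;.1 1 0 0 0 -.3;.1 1 0 0 0 -.3;.1 1 0 0 0 -.3;.1 1 0 0 0 -.3;.1 1 0 0 0 -.3;.1 1 0 0 0 -.3;.1 1 0 0 0 -.3;.1 1 0 0 0 -.3;.1 1 0 0 0 -.3;.1 1 0 0 0 -.3' .5 && python3 -m inch '.1 1 0 0 0 0;.1 1 0 0 0 0;.1 1 0 0 0 0;.1 1 0 0 0 0;.1 1 0 0 0 0;.1 1 0 0 0 0;.1 1 0 0 0 0;.1 .8 0 0 0 0;0 .5 0 0 0 0;0 0 0 0 0 0'
python3 - <<'E'
from h import *
todo(.5005,.4256,.057,-18.5)
E
```

```text
t 13.6 shift [ 2.14 20.63  0.28] turn z -3.72 tilt [-0.004 -0.006 -0.   ] F [-0.3 -0.  -0.5] w 0.0395 pos [ 0.4363 -0.1933  0.1916] yaw -179.89
t: 15.1
eef_pos: [0.4722, 0.1673, 0.1938]
ee_rot: [2.502, 1.569, -2.523]
force: [0.6, -0.3, 0.2]
width: 0.0434
t: 16.35
eef_pos: [0.4965, 0.4165, 0.1944]
ee_rot: [2.801, 1.57, -2.223]
force: [-0.8, 0.5, -0.4]
width: 0.0438
t 16.35 shift [ 0.13  0.3  -4.58] turn z -0.13 tilt [ 0.008 -0.006  0.   ] F [-0.8  0.5 -0.4] w 0.0438 pos [0.4965 0.4165 0.1944] yaw 162.17
```

```bash
cat >> h.py <<'E'
def ptsw(f):
    z=f["range_z"].astype(float); K=np.array(f["mtx"]); T=np.array(f["pose"])
    v,u=np.mgrid[0:480,0:640]; x=(u-K[0,2])/K[0,0]; y=(v-K[1,2])/K[1,1]
    r=np.hypot(x,y)+1e-9; k=np.tan(np.minimum(r,1.5))/r
    P=np.stack([x*k*z,-y*k*z,-z],-1)@T[:3,:3].T+T[:3,3]; P[z<=0]=np.nan
    return P
E
python3 - <<'E'
from h import *
f=arm.grab_frame("wrist"); save(f,"w1"); P=ptsw(f)
print(rect(P,(.5005,.4256),.06,.045,.062),rect(P,(.5005,.4256),.04,.07,.09),rect(P,CARTS["medium"],.06,.045,.062),rect(P,CARTS["large"],.06,.045,.062))
E
```

```text
(array([0.5007, 0.4256, 0.0543]), array([85.2, 28.5]), -18.85) (array([0.5011, 0.4247, 0.0797]), array([25.9, 15.1]), -19.73) (array([0.6076, 0.3242, 0.0542]), array([85.5, 40.7]), -3.74) (array([0.4666, 0.2997, 0.0544]), array([86.7, 52.5]), -21.93)
```

View pics/w1.png

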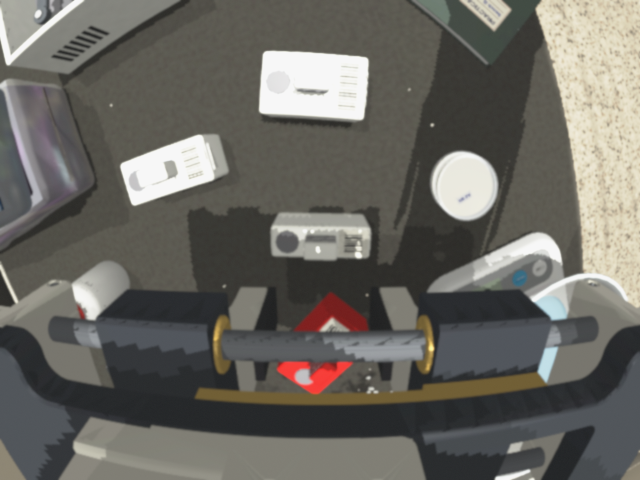

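```bash
python3 -m inch '.1 .2 -.9 0 0 0;.04 .09 -.9 0 0 -.15;0 0 -.9 0 0 0;0 0 -.9 0 0 0;0 0 -.6 0 0 0;0 0 -.38 0 0 0;0 0 0 0 0 0' .5 && python3 -m inch '0 0 0 0 0 0;0 0 0 0 0 0;0 0 0 0 0 0;0 0 0 0 0 0;0 0 0 0 0 0;0 0 0 0 0 0' 0 30 && python3 -m inch '0 0 .3 0 0 0;0 0 .8 0 0 0;0 0 .9 0 0 0;0 0 .9 0 0 0;0 0 .9 0 0 0'
python3 - <<'E'
from h import *
cat='''
def bay(x,y,z=0):
    "bay mm -> world m"
    c,s=np.cos(np.radians(BYAW)),np.sin(np.radians(BYAW)); return np.array([BX+(c*x-s*y)/1000,BY+(s*x+c*y)/1000,z/1000])
BX,BY,BYAW=.6339,.0592,4.74
'''
open("h.py","a").write(cat)
from importlib import reload; import h; reload(h); from h import *
print(bay(-12.5,69),bay(-12.5,20),bay(-12.5,-41)); todo(*bay(-12.5,69)[:2],.2,4.74)
f=arm.grab_frame("wrist"); P=ptsw(f); s=arm.get_state()
print(rect(P,s["eef_pos"][:2],.07,s["eef_pos"][2]-.008,s["eef_pos"][2]+.004))
E
```

```text
t: 17.27
eef_pos: [0.5009, 0.4239, 0.0573]
ee_rot: [2.895, 1.57, -2.142]
force: [-0.1, 0.8, 0.9]
width: 0.0438
t: 18.02
eef_pos: [0.5013, 0.4247, 0.0584]
ee_rot: [-0.502, 1.57, 0.744]
force: [-0.6, -0.1, 5.6]
width: 0.0255
t: 18.65
eef_pos: [0.5006, 0.424, 0.1725]
ee_rot: [2.53, 1.57, -2.508]
force: [0.1, 0.8, -1.6]
width: 0.0257
[0.61574099 0.12693109 0.        ] [0.61979007 0.07809867 0.        ] [0.62483076 0.01730729 0.        ]
t 18.65 shift [ 3.84 -9.9   0.92] turn z 4.67 tilt [ 0.006 -0.008  0.   ] F [ 0.1  0.8 -1.6] w 0.0257 pos [0.5006 0.424  0.1725] yaw 161.37
(array([0.497 , 0.4166, 0.1755]), array([71.5,  8.6]), -18.88)
```

```bash
python3 -m inch '.3 -.8 .6 0 0 .4;.35 -.9 .3 0 0 .5;.35 -.9 0 0 0 .5;.35 -.9 0 0 0 .5;.35 -.9 0 0 0 .5;.35 -.9 0 0 0 .5;.35 -.9 0 0 0 .5;.35 -.9 0 0 0 .5;.35 -.9 0 0 0 .5;.35 -.9 0 0 0 .27;.35 -.8 0 0 0 0;0 0 0 0 0 0'
python3 - <<'E'
from h import *
todo(*bay(-12.5,67.9)[:2],.115,4.74)
f=arm.grab_frame("wrist"); save(f,"w2"); P=ptsw(f); np.save("w2.npy",P)
print(rect(P,(.634,.06),.2,.096,.112),rect(P,(.634,.06),.12,.034,.05))
E
```

```text
t: 20.2
eef_pos: [0.6151, 0.1317, 0.1984]
ee_rot: [1.829, 1.57, -2.803]
force: [0.4, 0.7, -1.7]
width: 0.0259
t 20.2 shift [ 0.03 -0.2  -2.78] turn z 0.03 tilt [ 0.004 -0.008  0.   ] F [ 0.4  0.7 -1.7] w 0.0259 pos [0.6151 0.1317 0.1984] yaw -175.41
(array([0.6932, 0.0654, 0.1034]), array([216.6,  61.1]), -89.36) (array([0.6344, 0.0583, 0.0422]), array([209.2, 152.9]), -85.29)
```

View pics/w2.png

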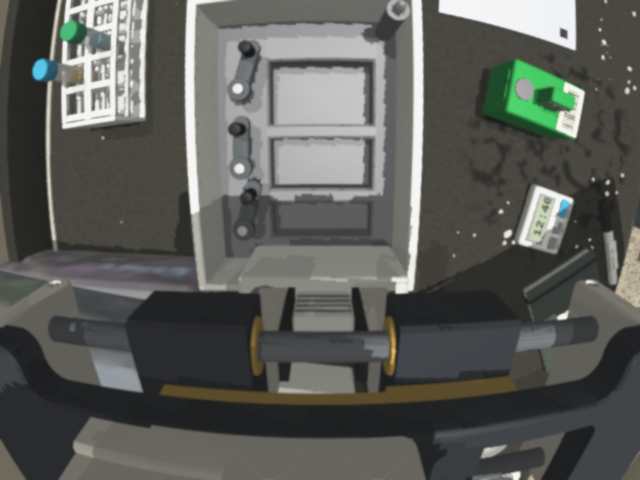

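```bash
cat >> h.py <<'E'
def tobay(P):
    c,s=np.cos(np.radians(BYAW)),np.sin(np.radians(BYAW)); d=P-np.array([BX,BY,0])
    return np.stack([c*d[...,0]+s*d[...,1],-s*d[...,0]+c*d[...,1],d[...,2]],-1)*1000
def pocket(B,yc,w):
    m=np.isfinite(B[...,0])&(B[...,2]<20)&(B[...,2]>5)&(abs(B[...,1]-yc)<w/2+6)&(abs(B[...,0]+12.5)<52)
    q=B[m]; (a,b),(c,d),e=cv2.minAreaRect(q[:,:2].astype(np.float32)); return np.round([a,b,c,d,e,m.sum()],1)
def held(B,z0,z1,half,yc,side=-1):
    "y (bay, mm) of the held cart's side face and x extent"
    m=np.isfinite(B[...,0])&(B[...,2]>z0)&(B[...,2]<z1)&(abs(B[...,1]-(yc+side*half))<6)&(abs(B[...,0]+12.5)<60)
    q=B[m]; return np.round([np.median(q[:,1])-side*half,*np.percentile(q[:,0],[1,99]),np.polyfit(q[:,0],q[:,1],1)[0]*57.3,len(q)],2)
E
python3 - <<'E'
from h import *
B=tobay(np.load("w2.npy"))
print(pocket(B,20,43),pocket(B,-41,55),pocket(B,69,31))
s=arm.get_state(); tb=tobay(s["eef_pos"]); print("tcp in bay",tb)
print(held(B,145,185,14,tb[1]+1))
m=np.isfinite(B[...,0])&(abs(B[...,2]-104)<3); print("rim x",np.percentile(B[m][:,0],[1,99]),np.percentile(B[m][:,1],[1,99]))
E
```

```text
[ -12.3   19.6   43.1   88.2   89.8 4480. ] [-1.250e+01 -4.270e+01  8.830e+01  5.460e+01  2.000e-01  5.726e+03] [-1.250e+01  7.070e+01  8.730e+01  2.670e+01  1.000e-01  2.613e+03]
tcp in bay [-12.94396084  74.69424647 198.47701875]
[ 7.488e+01 -5.372e+01  2.611e+01 -4.000e-01  3.516e+03]
rim x [-81.94547374 203.2615479 ] [-106.11253683  107.40757177]
```

```bash
python3 -m inch '.03 -.19 -.7 0 0 .03;0 0 -.9 0 0 0;0 0 -.7 0 0 0;0 0 -.45 0 0 0;0 0 -.2 0 0 0;0 0 0 0 0 0'
python3 - <<'E'
from h import *
s=arm.get_state(); print("tcp in bay",tobay(s["eef_pos"])); todo(*bay(-12.5,68.3)[:2],.069,4.74)
f=arm.grab_frame("wrist"); B=tobay(ptsw(f)); tb=tobay(s["eef_pos"])
print(held(B,50,90,14,tb[1]+1),pocket(B,20,43),pocket(B,69,31))
E
```

```text
t: 21.0
eef_pos: [0.6159, 0.1278, 0.1102]
ee_rot: [2.526, 1.571, -2.101]
force: [-0.8, -0.1, -0.4]
width: 0.026
tcp in bay [-12.2802557   69.87859518 110.23356816]
t 21.0 shift [-0.   -0.05 -1.37] turn z -0.03 tilt [ 0.002 -0.     0.   ] F [-0.8 -0.1 -0.4] w 0.026 pos [0.6159 0.1278 0.1102] yaw -175.11
[ 7.098e+01 -5.286e+01  4.656e+01 -1.700e-01  3.193e+03] [ -12.3   19.8   88.1   42.9    0.  7963. ] [ -12.    65.2   11.1   87.4   89.7 1620. ]
```

```bash
python3 -m inch '0 -.06 -.1 0 0 0;0 0 -.2 0 0 0;0 0 -.15 0 0 0;0 0 -.1 0 0 0;0 0 0 0 0 0'
python3 - <<'E'
from h import *
s=arm.get_state(); print("tcp in bay",tobay(s["eef_pos"]),s["force"],s["moment"])
E
```

```text
t: 21.68
eef_pos: [0.6157, 0.1257, 0.0933]
ee_rot: [1.94, 1.57, -2.687]
force: [0.1, 0.2, -0.2]
width: 0.0257
tcp in bay [-12.63986658  67.78732463  93.2739661 ] [ 0.0921171   0.22596997 -0.23539476] [ 0.04540399 -0.04983974  0.01180578]
```

```bash
python3 -m inch '0 0 -.2 0 0 0;0 0 -.2 0 0 0;0 0 -.2 0 0 0;0 0 -.12 0 0 0;0 0 -.06 0 0 0;0 0 0 0 0 0'
python3 - <<'E'
from h import *
s=arm.get_state(); print("tcp in bay",tobay(s["eef_pos"]),s["force"],s["moment"])
E
```

```text
t: 22.42
eef_pos: [0.6159, 0.1258, 0.0705]
ee_rot: [-2.29, 1.571, -0.634]
force: [-1.6, -0.4, 2.4]
width: 0.0259
tcp in bay [-12.43748266  67.82029574  70.47287151] [-1.57998937 -0.3786421   2.44881962] [-0.10716866  0.30692155  0.0098436 ]
```

```bash
python3 -m inch '0 0 -.05 0 0 0;0 0 0 0 0 0;0 0 0 0 0 0;0 0 0 0 0 0;0 0 0 0 0 0' .45 && python3 -m inch '0 0 .5 0 0 0;0 0 .9 0 0 0;0 0 .9 0 0 0;0 0 .9 0 0 0;0 0 .9 0 0 0;0 .8 0 0 0 -.3;0 .9 0 0 0 -.4;0 .9 0 0 0 -.4;-.1 .9 0 0 0 -.5;-.1 .9 0 0 0 0;-.1 .9 0 0 0 0'
python3 - <<'E'
from h import *
f=arm.grab_frame("top"); P=pts(f); B=tobay(P); g=arm.grab_frame("wrist"); Pw=ptsw(g); Bw=tobay(Pw)
for k,c in CARTS.items():
  if k!="small":
    for p in (P,Pw):
      try: print(k,rect(p,c,.07,.045,.062))
      except Exception as e: print(k,e)
for b in (B,Bw):
    m=np.isfinite(b[...,0])&(abs(b[...,1]-69)<16)&(abs(b[...,0]+12.5)<46)&(b[...,2]>50)&(b[...,2]<75); print("small in bay",m.sum(),np.median(b[m],0) if m.sum() else "")
todo(.6076,.3246,.057,-3.65)
E
```

```text
t: 23.05
eef_pos: [0.6159, 0.1258, 0.0688]
ee_rot: [-0.904, 1.571, 0.752]
force: [0.5, 0.3, 0.2]
width: 0.0394
t: 24.42
eef_pos: [0.6068, 0.2862, 0.1925]
ee_rot: [-0.919, 1.57, 0.598]
force: [0.0, 0.5, -0.1]
width: 0.0395
medium (array([0.5703, 0.3257, 0.0533]), array([37.1,  9.1]), 85.59)
medium (array([0.6085, 0.3239, 0.0542]), array([85.3, 40.5]), -3.37)
large (array([0.4659, 0.3007, 0.0539]), array([85.3, 52.5]), -21.92)
large (array([0.4671, 0.2995, 0.0544]), array([85.7, 52.8]), -22.19)
small in bay 265 [-20.53438003  70.32219323  65.64562998]
small in bay 3263 [-14.83740301  74.78630143  66.36110681]
t 24.52 shift [ 0.03  1.23 -4.5 ] turn z -0.14 tilt [-0.004  0.004  0.   ] F [ 0.  -0.  -0.9] w 0.039 pos [0.6066 0.2877 0.1919] yaw 177.03
```

```bash
python3 -m inch '.02 .9 -.5 0 0 -.13;0 .34 -.9 0 0 0;0 0 -.9 0 0 0;0 0 -.9 0 0 0;0 0 -.7 0 0 0;0 0 -.4 0 0 0;0 0 -.2 0 0 0;0 0 0 0 0 0' && python3 -m inch '0 0 0 0 0 0;0 0 0 0 0 0;0 0 0 0 0 0;0 0 0 0 0 0;0 0 0 0 0 0;0 0 0 0 0 0' 0 30
python3 - <<'E'
from h import *
todo(.6076,.3246,.057,-3.65)
E
python3 -m inch '0 0 .3 0 0 0;0 0 .8 0 0 0;0 0 .9 0 0 0;0 0 .9 0 0 0;0 0 .9 0 0 0;0 -.5 .9 0 0 0;0 -.9 0 0 0 .4;0 -.9 0 0 0 .4;0 -.9 0 0 0 .4;.1 -.9 0 0 0 .4;.1 -.9 0 0 0 0'
python3 - <<'E'
from h import *
todo(*bay(-12.5,20)[:2],.115,4.74)
E
```

```text
t: 25.52
eef_pos: [0.6076, 0.322, 0.057]
ee_rot: [-1.543, 1.571, -0.038]
force: [-0.8, -0.4, 0.3]
width: 0.0398
t: 26.28
eef_pos: [0.608, 0.3223, 0.0577]
ee_rot: [-0.965, 1.569, 0.54]
force: [-0.0, -0.4, 5.3]
width: 0.0257
t 26.27 shift [-0.01  0.08 -0.02] turn z 0.02 tilt [-0.008  0.014  0.   ] F [-0.  -0.4  5.3] w 0.0257 pos [0.608  0.3223 0.0577] yaw 176.24
t: 27.65
eef_pos: [0.6129, 0.171, 0.1976]
ee_rot: [1.635, 1.57, -3.004]
force: [-0.1, -0.8, -1.7]
width: 0.0257
t 27.65 shift [ 0.23 -3.1  -2.75] turn z 0.1 tilt [ 0.002 -0.012  0.   ] F [-0.1 -0.8 -1.7] w 0.0257 pos [0.6129 0.171  0.1976] yaw -175.76
```

```bash
python3 -m inch '.1 -.9 0 0 0 .1;.1 -.9 0 0 0 0;.05 -.9 -.3 0 0 0;0 -.47 -.9 0 0 0;0 0 -.9 0 0 0;0 0 -.6 0 0 0;0 0 0 0 0 0'
python3 - <<'E'
from h import *
todo(*bay(-12.5,18)[:2],.0955,4.74)
s=arm.get_state(); tb=tobay(s["eef_pos"]); print(tb)
f=arm.grab_frame("wrist"); B=tobay(ptsw(f)); print(held(B,65,100,20,tb[1]+2),pocket(B,-41,55))
E
```

```text
t: 28.52
eef_pos: [0.62, 0.0767, 0.1153]
ee_rot: [1.845, 1.568, -2.785]
force: [0.1, -0.3, -2.0]
width: 0.0258
t 28.52 shift [-0.   -0.02 -0.66] turn z 0.0 tilt [ 0.012 -0.034  0.   ] F [ 0.1 -0.3 -2. ] w 0.0258 pos [0.62   0.0767 0.1153] yaw -175.28
[-12.44987968  18.55906384 115.33392339]
[ 2.078e+01 -5.337e+01  4.651e+01 -1.000e-01  3.154e+03] [  -12.3   -41.5    55.9    88.1    89.8 10006. ]
```

```bash
python3 -m inch '0 -.02 -.1 0 0 0;0 0 -.2 0 0 0;0 0 -.2 0 0 0;0 0 -.15 0 0 0;0 0 -.1 0 0 0;0 0 0 0 0 0'
python3 - <<'E'
from h import *
s=arm.get_state(); print("tcp in bay",tobay(s["eef_pos"]),s["force"],s["moment"])
E
```

```text
t: 29.32
eef_pos: [0.6209, 0.0762, 0.094]
ee_rot: [1.903, 1.57, -2.727]
force: [-0.3, 0.4, -2.6]
width: 0.0258
tcp in bay [-11.5929908   18.05279238  93.95402644] [-0.30622514  0.39899948 -2.55016554] [ 0.08552349 -0.06474893 -0.00355976]
```

```bash
python3 -m inch '-.02 0 -.2 0 0 0;0 0 -.2 0 0 0;0 0 -.2 0 0 0;0 0 -.12 0 0 0;0 0 -.1 0 0 0;0 0 0 0 0 0' && python3 -m inch '0 0 -.02 0 0 0;0 0 0 0 0 0;0 0 0 0 0 0;0 0 0 0 0 0;0 0 0 0 0 0' .45 && python3 -m inch '0 0 .5 0 0 0;0 0 .9 0 0 0;0 0 .9 0 0 0;0 0 .9 0 0 0;0 0 .9 0 0 0;-.5 .8 0 0 0 -.4;-.6 .9 0 0 0 -.5;-.6 .9 0 0 0 -.6;-.6 .9 0 0 0 -.8;-.6 .9 0 0 0 -1;-.6 .9 0 0 0 -1;-.6 .9 0 0 0 -1'
python3 - <<'E'
from h import *
f=arm.grab_frame("top"); P=pts(f); B=tobay(P); g=arm.grab_frame("wrist"); Pw=ptsw(g); Bw=tobay(Pw)
for p in (P,Pw):
      try: print(rect(p,CARTS["large"],.07,.045,.062))
      except Exception as e: print(e)
for b in (B,Bw):
  for y in (69,20):
    m=np.isfinite(b[...,0])&(abs(b[...,1]-y)<16)&(abs(b[...,0]+12.5)<46)&(b[...,2]>50)&(b[...,2]<75); print("in bay",m.sum(),np.median(b[m],0) if m.sum() else "")
todo(.4664,.3001,.057,-22)
E
```

```text
t: 30.08
eef_pos: [0.6205, 0.0763, 0.0697]
ee_rot: [-1.471, 1.571, 0.182]
force: [-0.2, -0.6, -1.3]
width: 0.0256
t: 30.7
eef_pos: [0.6204, 0.0763, 0.0691]
ee_rot: [-1.712, 1.571, -0.059]
force: [-0.2, 0.6, 0.1]
width: 0.0392
t: 32.2
eef_pos: [0.4969, 0.2632, 0.1934]
ee_rot: [-0.506, 1.569, 0.682]
force: [0.8, -0.5, 0.6]
width: 0.0396
(array([0.4397, 0.3124, 0.0542]), array([28.9, 15.1]), 67.78)
(array([0.4663, 0.2989, 0.0543]), array([85.3, 52.1]), -22.26)
in bay 266 [-19.6387302   70.41202342  65.54489962]
in bay 313 [-16.20209771  19.47734009  66.03927713]
in bay 2250 [-26.93609566  73.54898551  66.19563174]
in bay 2328 [-29.30890547  24.31681581  66.50020639]
t 32.3 shift [-1.    1.19 -4.55] turn z -0.05 tilt [-0.016  0.014  0.   ] F [ 0.3  0.  -0.3] w 0.0397 pos [0.4964 0.2644 0.1934] yaw 158.23
```

```bash
python3 -m inch '-.7 .8 -.5 0 0 -.05;-.28 .42 -.9 0 0 0;0 0 -.9 0 0 0;0 0 -.9 0 0 0;0 0 -.7 0 0 0;0 0 -.4 0 0 0;0 0 -.25 0 0 0;0 0 0 0 0 0' && python3 -m inch '0 0 0 0 0 0;0 0 0 0 0 0;0 0 0 0 0 0;0 0 0 0 0 0;0 0 0 0 0 0;0 0 0 0 0 0' 0 30
python3 - <<'E'
from h import *
todo(.4664,.2998,.057,-22)
E
python3 -m inch '0 0 .3 0 0 0;0 0 .8 0 0 0;0 0 .9 0 0 0;0 0 .9 0 0 0;.3 -.5 .9 0 0 .4;.5 -.9 .9 0 0 .6;.5 -.9 0 0 0 .7;.5 -.9 0 0 0 .7;.5 -.9 0 0 0 .7;.5 -.9 0 0 0 .7;.5 -.9 0 0 0 .7;.5 -.9 0 0 0 .7'
python3 - <<'E'
from h import *
todo(*bay(-12.5,-41)[:2],.115,4.74)
E
```

```text
t: 33.3
eef_pos: [0.4681, 0.2988, 0.0557]
ee_rot: [-2.181, 1.571, -0.995]
force: [0.7, -0.1, -0.1]
width: 0.0393
t: 34.05
eef_pos: [0.4682, 0.2992, 0.0562]
ee_rot: [-0.4, 1.57, 0.786]
force: [-2.5, -0.0, 6.5]
width: 0.0254
t 34.05 shift [-0.06  0.02  0.03] turn z 0.0 tilt [-0.008  0.008  0.   ] F [-2.5 -0.   6.5] w 0.0254 pos [0.4682 0.2992 0.0562] yaw 157.99
t: 35.55
eef_pos: [0.582, 0.0938, 0.1966]
ee_rot: [1.607, 1.57, -3.034]
force: [0.4, -0.2, -1.4]
width: 0.0256
t 35.55 shift [ 1.43 -2.55 -2.72] turn z 0.13 tilt [ 0.    -0.006  0.   ] F [ 0.4 -0.2 -1.4] w 0.0256 pos [0.582  0.0938 0.1966] yaw -175.92
```

```bash
python3 -m inch '.5 -.9 0 0 0 .13;.5 -.9 0 0 0 0;.43 -.74 -.4 0 0 0;0 0 -.9 0 0 0;0 0 -.9 0 0 0;0 0 -.5 0 0 0;0 0 0 0 0 0'
python3 - <<'E'
from h import *
todo(*bay(-12.5,-40.9)[:2],.0955,4.74)
s=arm.get_state(); tb=tobay(s["eef_pos"]); print(tb)
f=arm.grab_frame("wrist"); B=tobay(ptsw(f)); print(held(B,65,100,26,tb[1]+0))
E
```

```text
t: 36.42
eef_pos: [0.6242, 0.0185, 0.1146]
ee_rot: [1.804, 1.568, -2.828]
force: [0.2, 0.4, -1.4]
width: 0.0257
t 36.42 shift [ 0.02 -0.04 -0.64] turn z 0.02 tilt [ 0.008 -0.026  0.   ] F [ 0.2  0.4 -1.4] w 0.0257 pos [0.6242 0.0185 0.1146] yaw -175.38
[-13.05798029 -39.73834325 114.63894932]
[-3.943e+01 -5.381e+01  4.347e+01 -8.500e-01  3.090e+03]
```

```bash
python3 -m inch '.02 -.045 -.1 0 0 .02;0 0 -.2 0 0 0;0 0 -.2 0 0 0;0 0 -.15 0 0 0;0 0 -.1 0 0 0;0 0 0 0 0 0'
python3 - <<'E'
from h import *
s=arm.get_state(); print("tcp in bay",tobay(s["eef_pos"]),s["force"],s["moment"])
E
```

```text
t: 37.22
eef_pos: [0.6253, 0.0173, 0.0927]
ee_rot: [1.815, 1.57, -2.815]
force: [0.4, -1.1, -1.4]
width: 0.0259
tcp in bay [-12.02642932 -41.05343295  92.73481611] [ 0.39626413 -1.13466783 -1.36316062] [ 0.10218958 -0.06735428 -0.00039604]
```

```bash
python3 -m inch '0 0 -.2 0 0 0;0 0 -.2 0 0 0;0 0 -.2 0 0 0;0 0 -.12 0 0 0;0 0 -.1 0 0 0;0 0 0 0 0 0' && python3 -m inch '0 0 0 0 0 0;0 0 0 0 0 0;0 0 0 0 0 0;0 0 0 0 0 0' .45 && python3 -m inch '0 0 .5 0 0 0;0 0 .9 0 0 0;0 0 .9 0 0 0;0 0 .9 0 0 0;0 0 .9 0 0 0;0 .9 0 0 0 0;0 .9 0 0 0 0;0 .9 0 0 0 0;0 .9 0 0 0 0;0 .9 0 0 0 0;0 0 0 0 0 0' .45
python3 - <<'E'
from h import *
g=arm.grab_frame("wrist"); save(g,"w3"); B=tobay(ptsw(g)); np.save("w3.npy",B)
m=np.isfinite(B[...,0])&(B[...,2]>88)&(B[...,2]<101)&(B[...,0]>10)&(B[...,0]<71)&(abs(B[...,1])<98)
n,l=cv2.connectedComponents(m.astype(np.uint8))
for i in range(1,n):
    q=B[l==i]
    if len(q)>15: print("blob",len(q),np.median(q,0).round(1),np.ptp(q,0).round(1))
for y in (69,20,-41):
    m=np.isfinite(B[...,0])&(abs(B[...,1]-y)<16)&(abs(B[...,0]+12.5)<46)&(B[...,2]>50)&(B[...,2]<75); print("cart",y,m.sum(),np.median(B[m][:,2]),np.percentile(B[m][:,2],[5,95]))
todo(*bay(49.5,39)[:2],.085,94.74)
E
```

```text
t: 37.98
eef_pos: [0.6256, 0.0174, 0.0685]
ee_rot: [-1.741, 1.571, -0.088]
force: [0.1, -0.2, -1.7]
width: 0.0258
t: 38.48
eef_pos: [0.6255, 0.0174, 0.0685]
ee_rot: [-1.284, 1.571, 0.369]
force: [1.0, -1.0, 0.5]
width: 0.0395
t: 39.85
eef_pos: [0.6256, 0.154, 0.1925]
ee_rot: [-1.229, 1.57, 0.426]
force: [0.5, -0.8, -0.7]
width: 0.0395
blob 184 [ 40.5 -69.   96.7] [ 9.4  9.9 10.8]
blob 182 [ 47.7 -10.3  96.8] [ 9.6  9.7 10.4]
blob 177 [40.9 39.  96.8] [ 9.4  9.5 10.3]
cart 69 3055 66.37245898756893 [58.25457106 68.24077833]
cart 20 3711 66.58521053426358 [64.88660035 68.08783771]
cart -41 3527 66.64240057922477 [65.05814236 68.36149052]
t 39.9 shift [ 1.82 -1.7  -3.58] turn z 17.99 tilt [-0.002  0.008  0.   ] F [-0.2  0.  -0.5] w 0.0392 pos [0.6255 0.153  0.1924] yaw -175.2
```

View pics/w3.png

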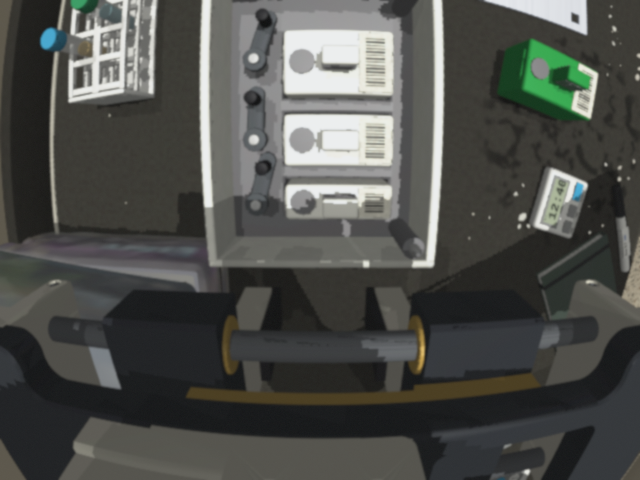

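Run:
```python
from h import *
B=np.load("w3.npy")
for y in (69,20,-41):
    m=np.isfinite(B[...,0])&(np.hypot(B[...,0]-49.5,B[...,1]-y)<6); print("pivot z",y,m.sum(),np.percentile(B[m][:,2],[50,95]))
B=tobay(np.load("top0.npz")["P"]); m=np.isfinite(B[...,0])&(B[...,2]>120)&(B[...,2]<300)&(B[...,0]<260)&(abs(B[...,1])<300)
n,l=cv2.connectedComponents(m.astype(np.uint8))
for i in range(1,n):
    q=B[l==i]
    if len(q)>30: print("tall",len(q),q.min(0).round(),q.max(0).round())
todo(*bay(40.6,39.0)[:2],.083,124.74-60+0) if 0 else todo(*bay(40.6,39.0)[:2],.15,124.74)
```

```text
pivot z 69 3740 [297.65267833 312.70608721]
pivot z 20 217 [78.08694996 81.12292639]
pivot z -41 260 [77.31882399 80.897221  ]
tall 3930 [ 86.  96. 122.] [260. 245. 206.]
tall 365 [ 110. -300.  120.] [ 237. -254.  188.]
tall 192 [ -7. -50. 124.] [  6.  50. 149.]
tall 3993 [-666.  -86.  121.] [-525.   65.  285.]
t 39.9 shift [ 1.52 -1.72 -1.41] turn z -12.01 tilt [-0.002  0.008  0.   ] F [-0.2  0.  -0.5] w 0.0392 pos [0.6255 0.153  0.1924] yaw -175.2
```

```bash
python3 -m inch '.2 -.2 0 0 0 -1;.2 -.2 0 0 0 -1;.2 -.2 0 0 0 -1;.2 -.2 0 0 0 -1;.2 -.2 0 0 0 -1;.2 -.2 0 0 0 -1;.2 -.2 0 0 0 -1;.1 -.2 0 0 0 -1;0 -.1 0 0 0 -1;0 0 -.5 0 0 -1;0 0 -.5 0 0 -1;0 0 0 0 0 -1' .25
python3 - <<'E'
from h import *
todo(*bay(40.8,39.2)[:2],.084,124.74)
E
```

```text
t: 41.4
eef_pos: [0.6696, 0.1, 0.1606]
ee_rot: [2.852, 1.569, -2.829]
force: [0.0, -0.6, -0.1]
width: 0.022
t 41.4 shift [ 0.06  0.05 -2.55] turn z 0.05 tilt [ 0.008 -0.022  0.   ] F [ 0.  -0.6 -0.1] w 0.022 pos [0.6696 0.1    0.1606] yaw 124.49
```

```bash
python3 -m inch '.06 .05 -.8 0 0 0;0 0 -.8 0 0 0;0 0 -.6 0 0 0;0 0 -.35 0 0 0;0 0 0 0 0 0' .25 && python3 -m inch '0 0 0 0 0 0;0 0 0 0 0 0;0 0 0 0 0 0;0 0 0 0 0 0' 0 10
python3 - <<'E'
from h import *
todo(*bay(40.8,39.2)[:2],.084,124.74); print(tobay(arm.get_state()["eef_pos"]))
E
python3 -m inch '-.143 .072 0 0 0 0;-.143 .071 0 0 0 0;-.118 .094 0 0 0 0;-.118 .094 0 0 0 0;-.086 .122 0 0 0 0;-.085 .121 0 0 0 0;-.049 .178 0 0 0 0;-.048 .179 0 0 0 0;0 .05 0 0 0 0;0 0 0 0 0 0'
python3 - <<'E'
from h import *
print(tobay(arm.get_state()["eef_pos"]))
E
```

```text
t: 42.02
eef_pos: [0.672, 0.1025, 0.0845]
ee_rot: [3.037, 1.57, -2.64]
force: [0.4, -0.2, -0.5]
width: 0.022
t: 42.52
eef_pos: [0.6728, 0.1027, 0.0858]
ee_rot: [-0.625, 1.569, -0.019]
force: [-0.5, -3.0, 4.4]
width: 0.0094
t 42.52 shift [-0.05 -0.03 -0.06] turn z 0.0 tilt [0.    0.016 0.   ] F [-0.5 -3.   4.4] w 0.0094 pos [0.6728 0.1027 0.0858] yaw 124.73
[42.37881972 40.08941881 85.8316051 ]
t: 43.78
eef_pos: [0.6484, 0.1303, 0.085]
ee_rot: [-2.538, 1.568, -1.932]
force: [2.0, -13.0, 3.3]
width: 0.0092
[20.28230285 69.64449194 84.98528939]
```

```bash
python3 -m inch '0 0 0 0 0 0;0 0 0 0 0 0;0 0 0 0 0 0;0 0 .5 0 0 0;0 0 .7 0 0 0;.38 -.85 0 0 0 0;.38 -.85 0 0 0 0;.38 -.85 0 0 0 0;0 0 0 0 0 0' .25
python3 - <<'E'
from h import *
todo(*bay(48.2,-9.5)[:2],.084,124.74); print(tobay(arm.get_state()["eef_pos"]))
E
```

```text
t: 44.9
eef_pos: [0.6836, 0.0544, 0.1219]
ee_rot: [-0.385, 1.57, 0.219]
force: [-0.1, 1.0, 0.3]
width: 0.0222
t 44.9 shift [-0.03 -0.02 -1.26] turn z 0.03 tilt [-0.002  0.012  0.   ] F [-0.1  1.   0.3] w 0.0222 pos [0.6836 0.0544 0.1219] yaw 124.61
[ 49.12036034  -8.85214786 121.92169567]
```

```bash
python3 -m inch '-.03 -.02 -.6 0 0 0;0 0 -.4 0 0 0;0 0 -.26 0 0 0;0 0 0 0 0 0' .25 && python3 -m inch '0 0 0 0 0 0;0 0 0 0 0 0;0 0 0 0 0 0;0 0 0 0 0 0' 0 10 && python3 -m inch '-.173 .023 0 0 0 0;-.172 .022 0 0 0 0;-.172 .098 0 0 0 0;-.172 .098 0 0 0 0;-.122 .157 0 0 0 0;-.121 .157 0 0 0 0;-.049 .178 0 0 0 0;-.048 .179 0 0 0 0;0 .04 0 0 0 0;0 0 0 0 0 0'
python3 - <<'E'
from h import *
print(tobay(arm.get_state()["eef_pos"]))
E
python3 -m inch '0 0 0 0 0 0;0 0 0 0 0 0;0 0 0 0 0 0;0 0 .5 0 0 0;0 0 .7 0 0 0;.32 -.97 0 0 0 0;.32 -.97 0 0 0 0;.31 -.97 0 0 0 0;0 0 0 0 0 0' .25
python3 - <<'E'
from h import *
todo(*bay(41.3,-68.8)[:2],.084,124.74); print(tobay(arm.get_state()["eef_pos"]))
E
```

```text
t: 45.4
eef_pos: [0.6813, 0.0555, 0.0821]
ee_rot: [2.876, 1.569, -2.801]
force: [0.1, 1.2, -0.0]
width: 0.0218
t: 45.9
eef_pos: [0.6821, 0.0531, 0.0837]
ee_rot: [-2.121, 1.569, -1.515]
force: [2.5, -8.7, -1.2]
width: 0.0094
t: 47.15
eef_pos: [0.6509, 0.0804, 0.0836]
ee_rot: [-2.424, 1.567, -1.818]
force: [2.2, -15.2, -1.2]
width: 0.0094
[18.71186191 19.72047013 83.61348464]
t: 48.28
eef_pos: [0.6802, -0.0051, 0.1202]
ee_rot: [-0.595, 1.57, 0.009]
force: [-0.5, 0.3, -0.4]
width: 0.0219
t 48.27 shift [ 0.02 -0.03 -1.21] turn z 0.03 tilt [-0.     0.012  0.   ] F [-0.5  0.3 -0.4] w 0.0219 pos [ 0.6802 -0.0051  0.1202] yaw 124.61
[ 40.83186733 -67.94042344 120.19332648]
```

```bash
python3 -m inch '.02 -.03 -.6 0 0 0;0 0 -.4 0 0 0;0 0 -.21 0 0 0;0 0 0 0 0 0' .25 && python3 -m inch '0 0 0 0 0 0;0 0 0 0 0 0;0 0 0 0 0 0;0 0 0 0 0 0' 0 10 && python3 -m inch '-.143 .072 0 0 0 0;-.143 .071 0 0 0 0;-.118 .094 0 0 0 0;-.118 .094 0 0 0 0;-.086 .122 0 0 0 0;-.085 .121 0 0 0 0;-.049 .178 0 0 0 0;-.048 .179 0 0 0 0;0 .05 0 0 0 0;0 0 0 0 0 0'
python3 - <<'E'
from h import *
print(tobay(arm.get_state()["eef_pos"]))
E
python3 -m inch '0 0 0 0 0 0;0 0 0 0 0 0;0 0 0 0 0 0;0 0 .5 0 0 0;0 0 .9 0 0 0;-.2 -.9 .9 0 0 -.5;-.2 -.9 .7 0 0 -.6;-.2 -.9 .5 0 0 -.6;-.1 -.9 0 0 0 -.6;-.1 -.9 0 0 0 -.6;-.1 -.9 0 0 0 -.6;-.1 -.9 0 0 0 -.6' .6
python3 - <<'E'
from h import *
f=arm.grab_frame("top"); save(f,"top2"); P=pts(f); B=tobay(P)
m=np.isfinite(B[...,0])&(B[...,2]>86)&(B[...,2]<101)&(B[...,0]>5)&(B[...,0]<66)&(abs(B[...,1])<96)
n,l=cv2.connectedComponents(m.astype(np.uint8))
for i in range(1,n):
    q=B[l==i]
    if len(q)>2: print("blob",len(q),np.median(q,0).round(1))
for y,w in ((69,28),(20,40),(-41,52)):
    m=np.isfinite(B[...,0])&(abs(B[...,1]-y)<w/2+5)&(abs(B[...,0]+12.5)<48)&(B[...,2]>58)&(B[...,2]<70); q=B[m]; print(y,np.median(q[:,2]),cv2.minAreaRect(q[:,:2].astype(np.float32)))
a=cv2.imread("pics/top2.png")[150:290,280:480]; cv2.imwrite("pics/top2c.png",cv2.resize(a,None,fx=3,fy=3,interpolation=cv2.INTER_CUBIC))
todo(.62,-.207,.15,90)
E
```

```text
t: 48.78
eef_pos: [0.6796, -0.0041, 0.082]
ee_rot: [2.813, 1.569, -2.864]
force: [-0.3, -0.2, -0.2]
width: 0.0219
t: 49.28
eef_pos: [0.6799, -0.0061, 0.0833]
ee_rot: [-2.443, 1.569, -1.837]
force: [-0.1, -6.8, -1.2]
width: 0.0094
t: 50.52
eef_pos: [0.6565, 0.0207, 0.0833]
ee_rot: [-2.337, 1.566, -1.731]
force: [4.5, -21.3, -2.5]
width: 0.0098
[ 19.30369601 -40.18925475  83.32078109]
t: 52.02
eef_pos: [0.6267, -0.1645, 0.1893]
ee_rot: [-0.233, 1.569, 0.014]
force: [-0.3, -0.4, -0.6]
width: 0.0522
blob 13 [17.7 21.1 96. ]
blob 12 [18.8 69.4 96.7]
69 65.5052195179664 ((-10.70260238647461, 70.84061431884766), (91.40491485595703, 27.82868003845215), 0.16379715502262115)
20 65.27539710538277 ((-13.036453247070312, 21.53286361694336), (87.57353973388672, 39.85189437866211), 0.08984006941318512)
-41 65.0422486676302 ((-20.732261657714844, -22.185590744018555), (72.52334594726562, 24.322751998901367), 7.9741621017456055)
t 52.08 shift [-0.2  -1.33 -1.31] turn z -2.79 tilt [0.008 0.012 0.   ] F [-0.8 -2.2 -0.4] w 0.0525 pos [ 0.6261 -0.1671  0.1893] yaw 103.94
```

View pics/top2c.png

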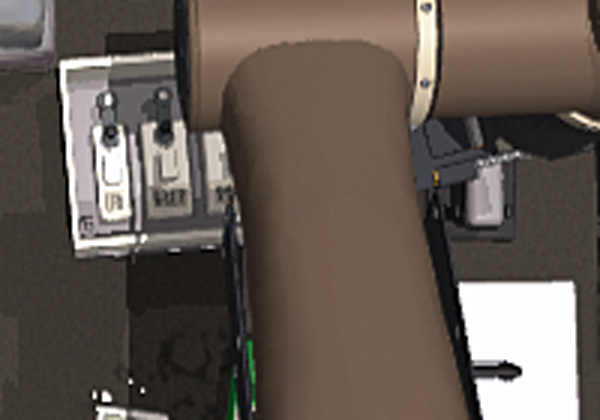

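```bash
python3 -m inch '-.2 -1 0 0 0 -.8;-.2 -.33 0 0 0 -1;-.3 0 0 0 0 -1;-.5 0 .2 0 0 0;0 0 0 0 0 0' .65
python3 - <<'E'
from h import *
g=arm.grab_frame("wrist"); save(g,"w4"); P=ptsw(g); np.save("w4.npy",P)
print(rect(P,(.63,-.207),.13,.045,.075)); print(rect(P,(.60,-.207),.07,.052,.068)); print("rest",rect(P,(.63,-.2),.13,.003,.014)); print("cover",rect(P,(.435,-.195),.16,.0,.012))
todo(.64,-.207,.031,90)
E
```

```text
t: 52.7
eef_pos: [0.5901, -0.2037, 0.1957]
ee_rot: [-0.089, 1.569, -0.082]
force: [0.5, 0.3, -0.0]
width: 0.0567
(array([ 0.6247, -0.2088,  0.0615]), array([120. ,  35.2]), 0.51)
(array([ 0.6173, -0.2089,  0.0615]), array([104.9,  35.2]), -0.33)
rest (array([ 0.6337, -0.2088,  0.008 ]), array([149.8,  84.7]), -0.57)
cover (array([ 0.4798, -0.1822,  0.0039]), array([296.2, 228.2]), -88.79)
t 52.75 shift [ 1.65 -0.11 -5.48] turn z -0.07 tilt [0.002 0.024 0.   ] F [-0.4  0.7  1. ] w 0.0567 pos [ 0.5905 -0.2037  0.1953] yaw 90.35
```

View pics/w4.png

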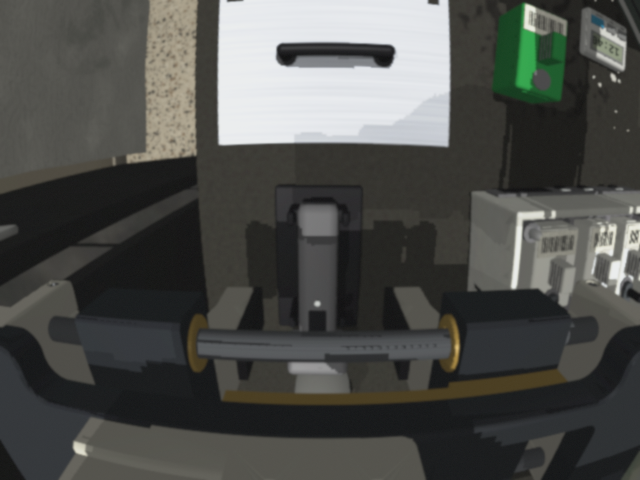

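```bash
python3 -m inch '.9 -.14 -.3 0 0 -.06;.92 0 -.8 0 0 0;0 0 -.9 0 0 0;0 0 -.9 0 0 0;0 0 -.9 0 0 0;0 0 -.8 0 0 0;0 0 -.5 0 0 0;0 0 -.3 0 0 0;0 0 -.1 0 0 0;0 0 0 0 0 0' .65
python3 - <<'E'
from h import *
todo(.645,-.208,.030,89.9)
E
python3 -m inch '0 0 0 0 0 0;0 0 0 0 0 0;0 0 0 0 0 0;0 0 0 0 0 0;0 0 0 0 0 0' 0 40
python3 - <<'E'
from h import *
todo(.645,-.208,.030,89.9)
E
```

```text
t: 54.0
eef_pos: [0.6454, -0.2082, 0.0294]
ee_rot: [-0.174, 1.57, -0.175]
force: [-0.3, -0.1, 0.3]
width: 0.0567
t 54.0 shift [-0.01  0.01  0.02] turn z -0.01 tilt [0.002 0.008 0.   ] F [-0.3 -0.1  0.3] w 0.0567 pos [ 0.6454 -0.2082  0.0294] yaw 89.93
t: 54.62
eef_pos: [0.6452, -0.2082, 0.0292]
ee_rot: [-0.298, 1.57, -0.299]
force: [0.1, 0.6, 4.0]
width: 0.0341
t 54.62 shift [-0.01  0.01  0.03] turn z -0.0 tilt [0.002 0.004 0.   ] F [0.1 0.6 4. ] w 0.0341 pos [ 0.6452 -0.2082  0.0292] yaw 89.92
```

```bash
python3 -m inch '0 0 .3 0 0 0;0 0 .6 0 0 0;0 0 .9 0 0 0;0 0 .9 0 0 0;0 0 .9 0 0 0;0 0 .8 0 0 0;-.4 .6 .2 0 0 0;-.5 .8 0 0 0 0;-.5 .8 0 0 0 0;-.5 .8 0 0 0 0;-.5 .8 0 0 0 0;-.5 .8 0 0 0 0' && python3 -m inch '-.5 .8 0 0 0 0;-.5 .8 0 0 0 0;-.5 .8 0 0 0 0;-.5 .8 0 0 0 0;-.5 .8 0 0 0 0;-.5 .8 0 0 0 0;-.3 .8 -.1 0 0 0;0 .8 -.1 0 0 0;0 .6 -.1 0 0 0;0 0 0 0 0 0'
python3 - <<'E'
from h import *
todo(.4589,.1247,.1563,90)
f=arm.grab_frame("scene"); g=arm.grab_frame("wrist"); save(g,"w5")
P=ptsw(g); s=arm.get_state(); p=s["eef_pos"]
d=P-p; m=np.isfinite(d[...,0])&(abs(d[...,1])<.012)&(d[...,2]>.02)&(d[...,2]<.045)&(d[...,0]<-.015)&(d[...,0]>-.085)
q=d[m]; k=np.polyfit(q[:,0],q[:,2],1); print(m.sum(),"pitch deg",np.degrees(np.arctan(k[0])),k,np.percentile(q[:,0],[1,99]))
E
```

```text
t: 56.12
eef_pos: [0.5566, -0.069, 0.1671]
ee_rot: [2.126, 1.57, 2.125]
force: [0.1, 0.1, -1.1]
width: 0.0336
t: 57.38
eef_pos: [0.4586, 0.1407, 0.1577]
ee_rot: [-2.813, 1.57, -2.813]
force: [-1.4, 0.1, -2.0]
width: 0.0339
t 57.38 shift [ 0.01 -0.53 -0.05] turn z -0.0 tilt [ 0.002 -0.004  0.   ] F [-1.4  0.1 -2. ] w 0.0339 pos [0.4586 0.1407 0.1577] yaw 90.01
11889 pitch deg 1.472212322105118 [0.02570061 0.03379339] [-0.07891231 -0.01590022]
```

View pics/w5.png

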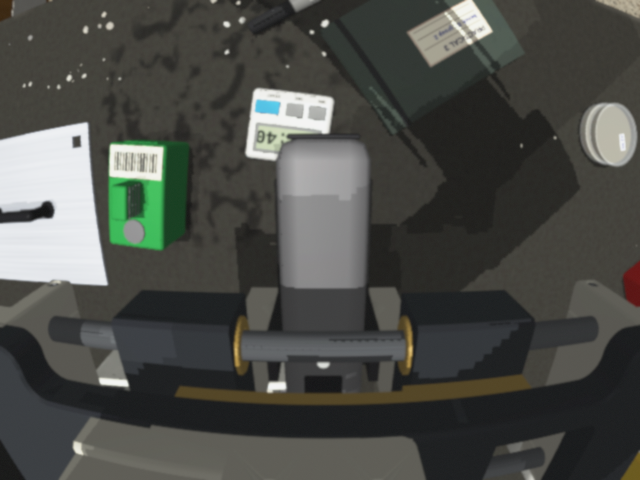

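```bash
python3 -m inch '.01 -.27 -.03 0 0 0;0 -.26 -.02 0 0 0;0 0 0 0 0 0;0 0 0 0 0 0;0 0 0 0 0 0;0 0 0 0 0 0;0 0 0 0 0 0;0 0 0 0 0 0;0 0 0 0 0 0;0 0 0 0 0 0;0 0 0 0 0 0;0 0 0 0 0 0' && python3 -m inch '0 0 0 0 0 0;0 0 0 0 0 0;0 0 0 0 0 0;0 0 0 0 0 0;0 0 0 0 0 0;0 0 0 0 0 0;0 0 0 0 0 0;0 0 0 0 0 0;0 0 0 0 0 0;0 0 0 0 0 0'
python3 - <<'E'
from h import *
todo(.463,.0758,.1563,90)
for c in ("top","scene"):
    f=arm.grab_frame(c); 
    P=pts(f)
    for t in ("beam","label_small"):
        for r in arm.place_of(f,t)[:1]:
            u,v=(np.array(r["position"])*[640,480]).astype(int); print(c,t,round(r["confidence"],2),u,v,P[v,u].round(4))
    if c=="scene": cv2.imwrite("pics/s1.png",cv2.resize(cv2.cvtColor(f["frame"],4)[160:310,240:440],None,fx=3,fy=3,interpolation=cv2.INTER_CUBIC))
E
```

```text
t: 58.98
eef_pos: [0.4593, 0.124, 0.1564]
ee_rot: [1.078, 1.571, 1.076]
force: [-0.1, -1.0, -1.8]
width: 0.0337
t: 60.22
eef_pos: [0.4593, 0.124, 0.1564]
ee_rot: [0.989, 1.571, 0.988]
force: [-0.2, 0.1, -1.2]
width: 0.0336
t 60.23 shift [ 0.12 -1.61 -0.  ] turn z 0.02 tilt [-0.  0.  0.] F [-0.2  0.1 -1.2] w 0.0336 pos [0.4593 0.124  0.1564] yaw 89.92
top beam 0.51 318 229 [0.5049 0.1321 0.5928]
top label_small 0.81 323 217 [0.5939 0.1111 0.0123]
scene beam 0.6 328 219 [0.5211 0.1529 0.1764]
scene label_small 0.54 317 242 [0.555  0.1655 0.0917]
```

View pics/s1.png

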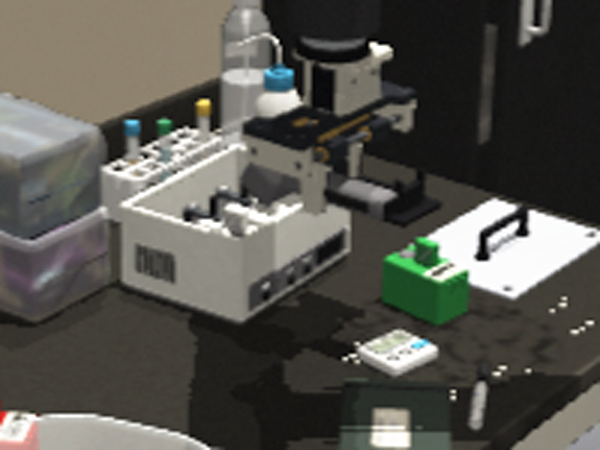

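Run:
```python
from h import *
f=arm.grab_frame("scene"); T=np.array(f["pose"]); K=np.array(f["mtx"]); p=arm.get_state()["eef_pos"]
P=pts(f)
for n,o in (("tcp",(0,0,0)),("rear",(-.0806,0,.02)),("head",(.07,0,.0)),("beam",(.0794,0,-.0032)),("label",(.1294,0,-.09))):
    c=T[:3,:3].T@(p+o-T[:3,3]); c*=[1,-1,-1]; u,v=(K@c/c[2])[:2]; print(n,((u-240)*3).round(),((v-160)*3).round(),"depth at pixel",f["range_z"][int(v),int(u)],"expected",c[2].round(3))
m=np.isfinite(P[...,0])&(P[...,2]>.125)&(P[...,2]<.20)&(abs(P[...,1]-p[1])<.035)&(P[...,0]>p[0]+.03)&(P[...,0]<p[0]+.12)
q=P[m]; print(len(q),q.min(0),q.max(0))
```

```text
tcp 328.0 202.0 depth at pixel 1.8240663 expected 1.844
rear 393.0 204.0 depth at pixel 1.7868152 expected 1.79
head 275.0 184.0 depth at pixel 1.8404106 expected 1.884
beam 268.0 185.0 depth at pixel 1.8589076 expected 1.89
label 232.0 246.0 depth at pixel 1.9009411 expected 1.956
161 [0.49046669 0.11469533 0.14678469] [0.55857746 0.15884229 0.18912158]
```

The crop shows the scanner level in the gripper, its head (275,184) over the bay front, which agrees with the projections. On to the other two labels.

```bash
python3 -m inch '.04 -.54 0 0 0 0;.04 -.54 0 0 0 0;.04 -.53 0 0 0 0;0 0 0 0 0 0;0 0 0 0 0 0;0 0 0 0 0 0;0 0 0 0 0 0;0 0 0 0 0 0;0 0 0 0 0 0;0 0 0 0 0 0;0 0 0 0 0 0;0 0 0 0 0 0' && python3 -m inch '0 0 0 0 0 0;0 0 0 0 0 0;0 0 0 0 0 0;0 0 0 0 0 0;0 0 0 0 0 0;0 0 0 0 0 0;0 0 0 0 0 0;0 0 0 0 0 0;0 0 0 0 0 0;0 0 0 0 0 0'
python3 - <<'E'
from h import *
todo(.463,.0758,.1563,90);todo(.468,.015,.1563,90)
E
```

```text
t: 62.08
eef_pos: [0.4629, 0.0756, 0.1563]
ee_rot: [-2.332, 1.571, -2.333]
force: [-0.1, 0.4, -1.3]
width: 0.0335
t: 63.32
eef_pos: [0.4629, 0.0757, 0.1564]
ee_rot: [-2.059, 1.571, -2.061]
force: [-0.5, 0.1, -1.6]
width: 0.0338
t 63.33 shift [ 0.  0. -0.] turn z 0.02 tilt [ 0. -0.  0.] F [-0.5  0.1 -1.6] w 0.0338 pos [0.4629 0.0757 0.1564] yaw 89.92
t 63.33 shift [ 0.17 -2.02 -0.  ] turn z 0.02 tilt [ 0. -0.  0.] F [-0.5  0.1 -1.6] w 0.0338 pos [0.4629 0.0757 0.1564] yaw 89.92
```

```bash
python3 -m inch '.04 -.5 0 0 0 0;.04 -.5 0 0 0 0;.04 -.5 0 0 0 0;.04 -.52 0 0 0 0;0 0 0 0 0 0;0 0 0 0 0 0;0 0 0 0 0 0;0 0 0 0 0 0;0 0 0 0 0 0;0 0 0 0 0 0;0 0 0 0 0 0;0 0 0 0 0 0' && python3 -m inch '0 0 0 0 0 0;0 0 0 0 0 0;0 0 0 0 0 0;0 0 0 0 0 0;0 0 0 0 0 0;0 0 0 0 0 0;0 0 0 0 0 0;0 0 0 0 0 0;0 0 0 0 0 0;0 0 0 0 0 0;0 0 0 0 0 0'
python3 - <<'E'
from h import *
todo(.468,.015,.1563,90);todo(.6454,-.2082,.12,89.93)
E
```

```text
t: 64.82
eef_pos: [0.4677, 0.0151, 0.1564]
ee_rot: [-2.592, 1.571, -2.593]
force: [-0.2, 0.1, -1.5]
width: 0.0337
t: 66.2
eef_pos: [0.4677, 0.0151, 0.1563]
ee_rot: [2.906, 1.571, 2.904]
force: [-0.2, 0.3, -1.2]
width: 0.0337
t 66.2 shift [ 0.01 -0.   -0.  ] turn z 0.02 tilt [-0. -0. -0.] F [-0.2  0.3 -1.2] w 0.0337 pos [0.4677 0.0151 0.1563] yaw 89.92
t 66.2 shift [ 5.92 -7.44 -1.21] turn z 0.0 tilt [-0. -0. -0.] F [-0.2  0.3 -1.2] w 0.0337 pos [0.4677 0.0151 0.1563] yaw 89.92
```

Run:
```python
from h import *
P=np.load("w4.npy"); d=P-np.array([.6452,-.2082,.0292])
m=np.isfinite(d[...,0])&(abs(d[...,1])<.012)&(d[...,2]>.02)&(d[...,2]<.045)&(d[...,0]<-.015)&(d[...,0]>-.085); q=d[m]; print("rest",np.polyfit(q[:,0],q[:,2],1),np.percentile(q[:,0],[1]))
f=arm.grab_frame("wrist"); d=ptsw(f)-arm.get_state()["eef_pos"]
m=np.isfinite(d[...,0])&(abs(d[...,1])<.012)&(d[...,2]>.02)&(d[...,2]<.045)&(d[...,0]<-.015)&(d[...,0]>-.095); q=d[m]; print("held",np.polyfit(q[:,0],q[:,2],1),np.percentile(q[:,0],[1]))
m=np.isfinite(d[...,0])&(abs(d[...,1])<.025)&(d[...,2]>.015)&(d[...,2]<.03)&(d[...,0]<-.02)&(d[...,0]>-.085); q=d[m]; print("sides y",np.percentile(q[:,1],[2,98]))
```

```text
rest [0.04018939 0.03420939] [-0.08010331]
held [0.02599777 0.03381436] [-0.07889407]
sides y [-0.0178265   0.01698408]
```

```bash
python3 -m inch '.4 -.5 .3 0 0 0;.6 -.75 .1 0 0 0;.6 -.75 0 0 0 0;.6 -.75 0 0 0 0;.6 -.75 0 0 0 0;.6 -.75 0 0 0 0;.6 -.75 0 0 0 0;.6 -.75 0 0 0 0;.6 -.75 0 0 0 0;.6 -.75 0 0 0 0;.12 -.19 0 0 0 0;0 0 0 0 0 0'
python3 - <<'E'
from h import *
todo(.6454,-.2082,.0304,89.93)
E
```

```text
t: 67.75
eef_pos: [0.645, -0.2083, 0.1677]
ee_rot: [2.936, 1.57, 2.934]
force: [-0.5, 0.1, -2.4]
width: 0.0338
t 67.75 shift [ 0.01  0.   -4.58] turn z 0.01 tilt [-0.002 -0.012 -0.   ] F [-0.5  0.1 -2.4] w 0.0338 pos [ 0.645  -0.2083  0.1677] yaw 89.87
```

```bash
python3 -m inch '.01 0 -.6 0 0 0;0 0 -.9 0 0 0;0 0 -.9 0 0 0;0 0 -.8 0 0 0;0 0 -.5 0 0 0;0 0 -.4 0 0 0;0 0 -.25 0 0 0;0 0 -.13 0 0 0;0 0 -.09 0 0 0;0 0 0 0 0 0'
python3 - <<'E'
from h import *
todo(.6454,-.2082,.0294,89.93)
E
```

```text
t: 69.0
eef_pos: [0.6457, -0.2082, 0.0315]
ee_rot: [-0.121, 1.57, -0.122]
force: [0.2, -0.6, -1.5]
width: 0.034
t 69.0 shift [-0.01  0.   -0.07] turn z 0.0 tilt [0.    0.004 0.   ] F [ 0.2 -0.6 -1.5] w 0.034 pos [ 0.6457 -0.2082  0.0315] yaw 89.92
```

```bash
python3 -m inch '0 0 -.05 0 0 0;0 0 0 0 0 0;0 0 0 0 0 0;0 0 0 0 0 0;0 0 0 0 0 0;0 0 0 0 0 0' .65 && python3 -m inch '0 0 .5 0 0 0;0 0 .8 0 0 0;0 0 .9 0 0 0;0 0 .9 0 0 0;0 0 .9 0 0 0;0 0 .9 0 0 0;-.3 0 .6 0 0 1;-.4 0 0 0 0 1;-.4 0 0 0 0 1;-.4 0 0 0 0 1;-.4 0 0 0 0 1;-.4 0 0 0 0 1' && python3 -m inch '-.4 0 0 0 0 1;-.4 0 0 0 0 1;-.4 0 0 0 0 1;-.4 0 0 0 0 1;-.4 0 0 0 0 1;-.4 0 0 0 0 1;-.4 0 0 0 0 1;-.4 0 0 0 0 1;-.4 0 0 0 0 1;-.4 0 0 0 0 1;-.4 0 0 0 0 1;-.4 .2 0 0 0 1' .4
python3 - <<'E'
from h import *
f=arm.grab_frame("top"); save(f,"top3"); P=pts(f)
g=arm.grab_frame("wrist"); save(g,"w6"); Pw=ptsw(g); np.save("w6.npy",Pw)
for p in (P,Pw):
    for a in (((.65,-.208),.13,.045,.08),((.435,-.195),.08,.026,.05),((.435,-.195),.16,.002,.0075)):
        try: print(rect(p,*a))
        except Exception as e: print("x")
B=tobay(P); m=np.isfinite(B[...,0])&(B[...,2]>86)&(B[...,2]<101)&(B[...,0]>5)&(B[...,0]<66)&(abs(B[...,1])<96)
n,l=cv2.connectedComponents(m.astype(np.uint8))
for i in range(1,n):
    q=B[l==i]
    if len(q)>2: print("blob",len(q),np.median(q,0).round(1))
for y,w in ((69,28),(20,40),(-41,52)):
    m=np.isfinite(B[...,0])&(abs(B[...,1]-y)<w/2+5)&(abs(B[...,0]+12.5)<48)&(B[...,2]>58)&(B[...,2]<70); q=B[m]; print(y,np.median(q[:,2]),cv2.minAreaRect(q[:,:2].astype(np.float32)))
todo(.435,-.195,.1,0)
E
```

```text
t: 69.75
eef_pos: [0.6456, -0.2081, 0.0297]
ee_rot: [3.14, 1.571, 3.138]
force: [0.3, 0.3, 0.2]
width: 0.0569
t: 71.25
eef_pos: [0.5763, -0.2082, 0.1961]
ee_rot: [-0.682, 1.57, -0.157]
force: [0.1, 0.3, -0.4]
width: 0.0569
t: 72.75
eef_pos: [0.4323, -0.2023, 0.1959]
ee_rot: [-1.733, 1.569, -0.161]
force: [-0.0, 0.3, -0.1]
width: 0.035
(array([ 0.6527, -0.2102,  0.06  ]), array([175.9,  59. ]), 2.65)
x
(array([ 0.5556, -0.2139,  0.0037]), array([55.3, 24.2]), -52.97)
(array([ 0.6485, -0.2094,  0.0608]), array([167.7,  58.5]), 0.19)
(array([ 0.4365, -0.1956,  0.0392]), array([100.2,  11.1]), -89.8)
(array([ 0.4363, -0.1947,  0.0042]), array([220.2, 167.3]), -89.73)
blob 9 [ 17.9 -39.9  94.2]
blob 13 [18.4 20.7 95. ]
blob 12 [18.3 70.6 96. ]
69 65.50458707949002 ((-13.730731964111328, 70.84381103515625), (85.50619506835938, 27.82341766357422), 0.09027580916881561)
20 65.55956902062209 ((-13.987071990966797, 21.71632194519043), (84.3293228149414, 39.936702728271484), 0.46514204144477844)
-41 65.4222842667429 ((-14.138473510742188, -39.337745666503906), (52.73044967651367, 85.84778594970703), 89.99433898925781)
t 72.85 shift [ 0.1   0.23 -3.2 ] turn z 0.0 tilt [-0.     0.018  0.   ] F [-0.1 -0.1  1.2] w 0.0348 pos [ 0.4319 -0.202   0.196 ] yaw 179.98
```

View pics/w6.png

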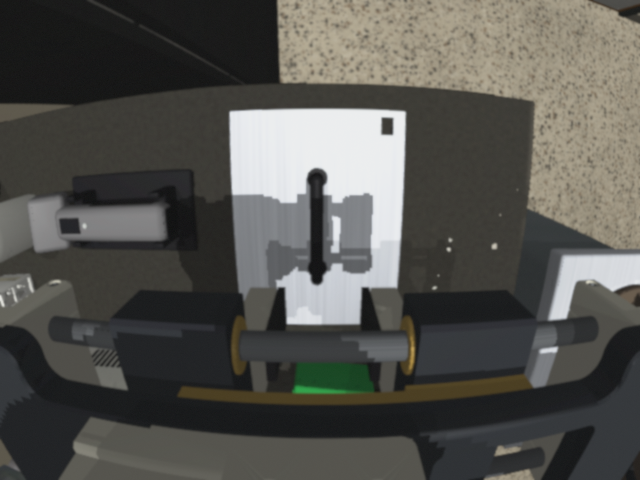

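```bash
python3 -m inch '.16 .24 -.8 0 0 0;0 0 -.9 0 0 0;0 0 -.9 0 0 0;0 0 -.9 0 0 0;0 0 -.9 0 0 0;0 0 -.8 0 0 0;0 0 -.5 0 0 0;0 0 -.35 0 0 0;0 0 0 0 0 0' .4 && python3 -m inch '0 0 0 0 0 0;0 0 0 0 0 0;0 0 0 0 0 0;0 0 0 0 0 0;0 0 0 0 0 0' 0 40
python3 - <<'E'
from h import *
todo(.4364,-.195,.0145,0.2)
E
```

```text
t: 73.97
eef_pos: [0.4375, -0.195, 0.013]
ee_rot: [1.663, 1.57, -3.052]
force: [-0.7, 0.0, 0.0]
width: 0.035
t: 74.6
eef_pos: [0.4376, -0.195, 0.0137]
ee_rot: [-1.788, 1.57, -0.219]
force: [-0.4, 1.2, 6.7]
width: 0.011
t 74.6 shift [-0.04 -0.    0.03] turn z 0.05 tilt [0.002 0.006 0.   ] F [-0.4  1.2  6.7] w 0.011 pos [ 0.4376 -0.195   0.0137] yaw 179.93
```

```bash
python3 -m inch '0 0 .3 0 0 0;0 0 .7 0 0 0;0 0 .9 0 0 0;0 0 .9 0 0 0;0 0 .9 0 0 0;0 0 .9 0 0 0;.4 .5 .9 0 0 0;.6 .8 .3 0 0 0;.6 .8 0 0 0 0;.6 .8 0 0 0 0;.6 .8 0 0 0 0;.6 .8 0 0 0 0' && python3 -m inch '.6 .8 0 0 0 .2;.6 .8 0 0 0 .2;.6 .8 0 0 0 .2;.6 .8 0 0 0 .2;.6 .8 0 0 0 .15;.6 .6 0 0 0 0;.1 0 0 0 0 0;0 0 0 0 0 0;0 0 0 0 0 0'
python3 - <<'E'
from h import *
todo(.6339,.0592,.14,4.74)
g=arm.grab_frame("wrist"); save(g,"w7"); P=ptsw(g); z=arm.get_state()["eef_pos"][2]-.0137+.004
print(z,rect(P,(.634,.06),.2,z-.006,z+.006)); B=tobay(P)
m=np.isfinite(B[...,0])&(abs(B[...,2]-104)<4)&(abs(B[...,0])<90)&(abs(B[...,1])<118); q=B[m]; print(len(q),np.percentile(q,[1,99],axis=0))
E
```

```text
t: 76.1
eef_pos: [0.5393, -0.0591, 0.1872]
ee_rot: [1.245, 1.57, 2.814]
force: [0.1, -0.4, -3.4]
width: 0.0108
t: 77.22
eef_pos: [0.6494, 0.0778, 0.1869]
ee_rot: [1.508, 1.569, -3.123]
force: [-4.8, 0.9, -3.3]
width: 0.0111
t 77.22 shift [-0.52 -0.62 -1.56] turn z 0.01 tilt [ 0.    -0.016  0.   ] F [-4.8  0.9 -3.3] w 0.0111 pos [0.6494 0.0778 0.1869] yaw -175.33
0.17741908395663863 (array([0.6546, 0.029 , 0.1784]), array([166.2, 122.3]), 8.39)
1384 [[ -79.72366846 -110.2127973   100.64937788]
 [  81.40229094  -80.01020498  105.89017982]]
```

View pics/w7.png

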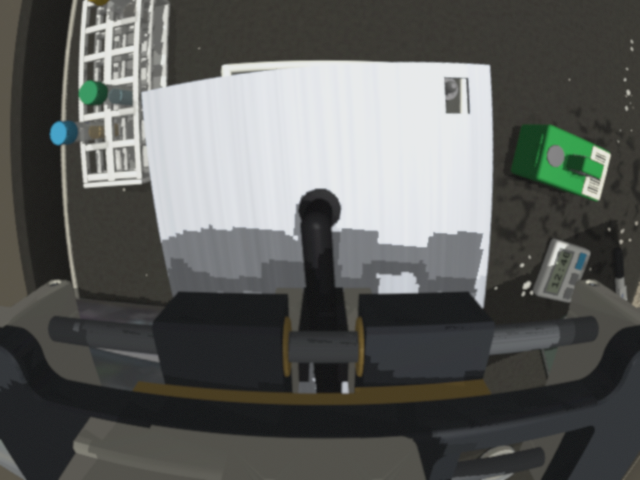

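```bash
python3 -m inch '-.3 -.3 0 0 0 0;-.22 -.32 0 0 0 0;0 0 0 0 0 0;0 0 0 0 0 0;0 0 0 0 0 0'
python3 - <<'E'
from h import *
todo(.6339,.0592,.14,4.74)
g=arm.grab_frame("wrist"); save(g,"w8"); P=ptsw(g); B=tobay(P); np.save("w8.npy",B); zt=(arm.get_state()["eef_pos"][2]-.0137+.004)*1000
m=np.isfinite(B[...,0])&(abs(B[...,2]-zt)<12)&(abs(B[...,0])<100)&(B[...,1]<-20)&(B[...,1]>-125); q=B[m]
k,*_=np.linalg.lstsq(np.c_[q[:,:2],np.ones(len(q))],q[:,2],rcond=None); print("plane tilt rad",k, zt)
# edges: per y-row min/max x; per x col min y
ys=np.arange(-100,-30,5); lo=[np.percentile(q[abs(q[:,1]-y)<2.5][:,0],1) for y in ys]; hi=[np.percentile(q[abs(q[:,1]-y)<2.5][:,0],99) for y in ys]
print("x lo",np.round(lo,1),"x hi",np.round(hi,1)); print("slopes deg",np.polyfit(ys,lo,1)[0]*57.3,np.polyfit(ys,hi,1)[0]*57.3)
xs=np.arange(-70,71,10); ym=[np.percentile(q[abs(q[:,0]-x)<3][:,1],1) for x in xs]; print("ymin",np.round(ym,1),np.polyfit(xs,ym,1)[0]*57.3)
E
```

```text
t: 77.9
eef_pos: [0.6351, 0.0595, 0.1874]
ee_rot: [-1.423, 1.57, 0.229]
force: [0.1, -0.6, -4.0]
width: 0.0107
t 77.9 shift [-0.04 -0.01 -1.58] turn z 0.02 tilt [-0.002  0.006  0.   ] F [ 0.1 -0.6 -4. ] w 0.0107 pos [0.6351 0.0595 0.1874] yaw -175.34
plane tilt rad [-7.74835511e-04  1.74289818e-04  1.77792153e+02] 177.5461668419983
x lo [-80.3 -80.  -80.4 -80.1 -80.3 -80.1 -80.  -80.  -79.9 -80.3 -80.2 -80.4
 -80.3 -80.1] x hi [80.8 80.9 80.8 80.9 80.9 80.7 80.8 80.7 80.8 80.7 80.9 80.8 81.  80.9]
slopes deg -0.008014216560181264 0.045260098346266965
ymin [-108.5 -108.7 -108.5 -108.2 -108.2 -108.1 -108.3 -108.3 -108.2 -108.2
 -108.3 -108.3 -108.3 -108.3 -108.3] 0.07779884130615902
```

```bash
python3 -m inch '-.04 -.03 -.5 0 0 0;0 0 -.5 0 0 0;0 0 -.4 0 0 0;0 0 -.2 0 0 0;0 0 0 0 0 0' && python3 -m inch '0 0 -.15 0 0 0;0 0 -.15 0 0 0;0 0 -.15 0 0 0;0 0 -.1 0 0 0;0 0 0 0 0 0'
python3 - <<'E'
from h import *
todo(.6339,.0592,.1177,4.74)
E
```

```text
t: 78.58
eef_pos: [0.6334, 0.0584, 0.1386]
ee_rot: [1.92, 1.57, -2.711]
force: [0.2, 0.2, -3.1]
width: 0.0103
t: 79.2
eef_pos: [0.6334, 0.0585, 0.1224]
ee_rot: [1.841, 1.57, -2.79]
force: [0.4, 0.4, -3.5]
width: 0.0107
t 79.2 shift [ 0.02  0.02 -0.16] turn z 0.01 tilt [ 0.002 -0.006  0.   ] F [ 0.4  0.4 -3.5] w 0.0107 pos [0.6334 0.0585 0.1224] yaw -175.33
```

```bash
python3 -m inch '0 0 -.1 0 0 0;0 0 -.06 0 0 0;0 0 0 0 0 0' && python3 -m inch '0 0 0 0 0 0;0 0 0 0 0 0;0 0 0 0 0 0;0 0 0 0 0 0;0 0 0 0 0 0;0 0 .4 0 0 0;0 0 .8 0 0 0;0 0 .9 0 0 0;0 0 .9 0 0 0;-.6 -.6 .5 0 0 0;-.6 -.8 0 0 0 0;-.6 -.8 0 0 0 0' .4 && python3 -m inch '-.6 -.8 0 0 0 0;-.6 -.8 0 0 0 0;-.6 -.8 0 0 0 0;-.6 -.8 0 0 0 0;-.6 -.8 0 0 0 0;-.6 -.8 0 0 0 0;-.6 -.8 0 0 0 0;-.3 -.4 0 0 0 0;0 0 0 0 0 0;0 0 0 0 0 0'
python3 - <<'E'
from h import *
f=arm.grab_frame("top"); save(f,"top4"); P=pts(f)
c=rect(P,(.634,.059),.2,.10,.116); print("cover",c,"in bay",tobay(c[0])); print("scan",rect(P,(.65,-.2),.12,.045,.08))
g=arm.grab_frame("wrist"); Pw=ptsw(g)
for a in (((.65,-.208),.13,.045,.08),((.63,-.2),.13,.003,.014)):
    try: print(rect(Pw,*a))
    except Exception as e: print("x")
print("timer",rect(P,(.372,.114),.05,.01,.025),"notebook",rect(P,(.291,.227),.1,.006,.02)); todo(.45,-.2,.2,0)
a=cv2.imread("pics/top4.png")[150:370,120:480]; cv2.imwrite("pics/top4c.png",cv2.resize(a,None,fx=2.2,fy=2.2,interpolation=cv2.INTER_CUBIC))
E
```

```text
t: 79.58
eef_pos: [0.6336, 0.0586, 0.1179]
ee_rot: [2.029, 1.571, -2.602]
force: [-0.6, -0.7, -3.9]
width: 0.011
t: 81.08
eef_pos: [0.5793, -0.008, 0.2242]
ee_rot: [-1.442, 1.569, 0.211]
force: [0.3, 0.3, -0.1]
width: 0.035
t: 82.32
eef_pos: [0.4449, -0.1873, 0.223]
ee_rot: [-1.73, 1.571, -0.078]
force: [0.4, 0.6, -0.1]
width: 0.035
cover (array([0.6328, 0.0596, 0.1077]), array([220.3, 167.1]), -85.23) in bay [ -1.06318422   0.48952968 107.7       ]
scan (array([ 0.6525, -0.2057,  0.0598]), array([174.6,  58.8]), -1.24)
(array([ 0.6487, -0.207 ,  0.061 ]), array([166.7,  58.9]), -1.62)
(array([ 0.6336, -0.2089,  0.0079]), array([150.3,  84.8]), -0.04)
timer (array([0.3726, 0.1128, 0.0161]), array([65.6, 57.4]), 81.51) notebook (array([0.2929, 0.2294, 0.0126]), array([150.5, 109. ]), -56.28)
t 82.42 shift [ 0.17 -0.43 -0.76] turn z -0.94 tilt [0. 0. 0.] F [ 0.5 -0.4  0.1] w 0.0348 pos [ 0.445  -0.1871  0.2229] yaw -175.29
```

View pics/top4c.png

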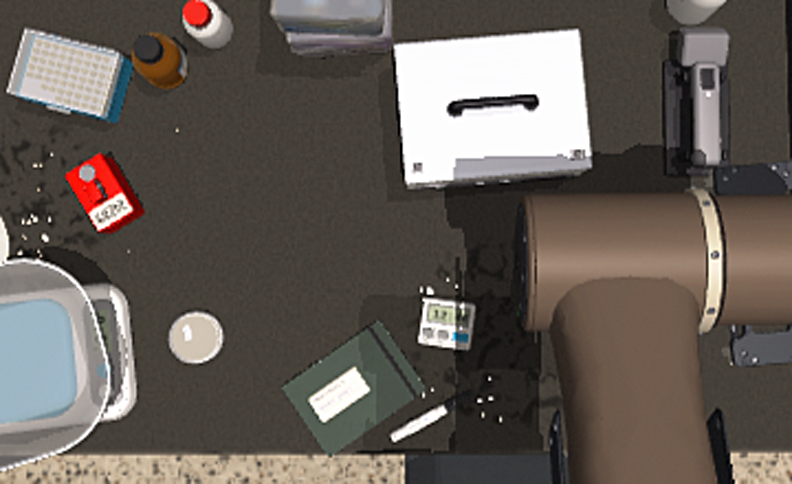

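Run:
```python
from h import *
print(arm.job_done())
```

```text
the job is handed in; nothing more can be done
None
```

I completed every step and handed the job in at about 82 s of robot time. No verdict came back.

**What was done:** I laid the cover on the free worktop. The small, medium and large white cartridges went down into their pockets with labels to the front, and all three levers are shut. I aimed the scanner at the small, medium and large labels in that order, holding each for more than 2 s. The scanner then went back in its rest and the cover back on its pins.

**Last checks:**
- **Cartridges and levers:** before the cover went back on, all three cartridge tops sat at 65–66 mm in the bay, where 66 mm is fully down. The lever knobs were about 2 mm or less from their shut places.
- **Cover:** it is flat and about 1.1 mm from its nominal place.
- **Scanner:** it is in its rest about 1–2 mm from where it started, with 1–2° of yaw.
- **Bystanders:** the timer and notebook are within about 3 mm of where they started, and the petri dish looks unmoved in the picture.

**What went wrong or is unconfirmed:**
- **First cover grasp:** the fingers had not fully closed, so it missed. I repeated it without harm.
- **Cover overshoot:** on the way back the cover went about 2 cm too far, and I read about 5 N sideways, probably against the storage box. I backed off and re-measured before seating it.
- **Scans:** I checked the aim only by geometry, from the grip pose, a tilt under 1.5° and an estimated error of about 3 mm. I had no direct read-out of a scan.

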